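Set the scribe lines of drill cores under the raking lamp

ROBOT

A 6-joint arm with a two-finger parallel gripper is mounted at the origin on the work surface. World frame = base frame: x ahead of the robot, y to its left, z up, the work surface at z = 0. Lengths are in mm, angles in rad, forces in N, time in s.
With the tool pointing down it reaches from about 400 to 825 mm from the base axis. Payload 7 kg.
Tool frame: the origin (TCP) lies midway between the tips of the shut fingers; the grasp point (between the pads) lies 19 mm behind it (arm.grip_point_offset is the distance from the TCP to the grasp point, in mm); z points along the fingers, y is the line along which they close (so a half turn about z gives the same grasp; the last joint's range is limited). The gripper opens to 88 mm and grips with 3 to 60 N. Pads are 19 mm wide; open, the fingers measure 130 mm over their backs; the gripper's body (78 mm by 193 mm) begins 47 mm behind the grasp point.
Start: joints at [1.444, 0.359, 0.012, 0, -1.224, -0.288], TCP at [272.035, 617.731, 226.561] pointing down, gripper open.
Joint ranges: [-3.07, 3.07], [-1.43, 2.12], [-1.02, 1.25], [-3.03, 1.67], [-3.05, -0], [-3.03, 3.03]. Speed limits (rad/s): [2.39, 2.39, 3.01, 3.14, 3.14, 3.14].

INTERFACE

Orientations are given as [roll, pitch, yaw] about the fixed x, y, z axes, in that order (R = Rz(yaw) Ry(pitch) Rx(roll)).
In Python, from cell import arm, vision, job gives the robot as it stands.
- The arm moves only by the tool apply_moves, never from a script. Its argument "deltas" is a list of rows, each an object with "linear": the shift along the tool's x, y, z in mm, a list of three; "rotation": the turn, a rotation vector about the tool's x, y, z in rad, a list of three. In form: [{"linear": [dx, dy, dz], "rotation": [rx, ry, rz]}, ...]. A call has 1 to 8 rows; each row is the pose to reach, as a shift and turn from the pose commanded when the call began, along the tool's axes at that moment; what a row does not reach only later rows make up. A row lasts 1/12 s, in which the tool goes at most 41.7 mm and 7.16 degrees, less where a joint would pass 70% of its speed; a pose out of reach is approached as far as the arm can. A call with a gripper value outside its range is refused whole. "gripper" is the closure, from 0 (fully open) to 1 (shut), set as the call begins (left out, the last holds). The fingers move at their own pace and stop on an object; "grip_force" is the grip in N (left out, the last holds). Time passes only in rows, so rows that repeat a pose let the fingers close. It gives the time, the measured TCP pose, the force, the opening and the grip force at its end, in the units of the state.
- arm.get_obs(): the state, without advancing time (a new reading comes with each control period).
- vision.capture(name): name is "scene" or "top"; returns the picture (384x512x3 uint8, blue, green, red); there is no depth.
- vision.camera_model(name): a dict with "mtx" (3x3 intrinsics, pixels), "rvec" (rotation vector, rad) and "tvec" (3), from world to camera coordinates, as OpenCV has them. Camera axes: x right, y down, z forward; pixel columns grow to the right and rows downward; lengths in mm; the calibration is good to about 2 mm. A picture is of the moment at which its call begins. camera_model takes no time and is no camera call.
- job.job_done(): hands the job in; it is judged then, once.
The state is a dict: "t": time; "joint_pos": joint angles; "dq": joint speeds; "joint_efforts": joint torques, N m; "position": TCP position; "orientation": TCP orientation; "contact_force": force on the tool from outside, world axes, zero at the start; "moment": the same for the moment, N m; "finger_gap": opening from 0.0 (shut) to 1.0 (fully open); "finger_force": force on a finger pad.
Only numpy, scipy, OpenCV 4.12 (cv2) and the standard library are available. Lean on these libraries where they do the work, as an engineer would, in place of code of your own. Each camera call takes 0.05 s, during which the arm holds its last target. There are 200 camera calls.

TASK

Pull the lamp's switch knob straight out until it clicks on, then turn every drill core that lies in the wooden rack so that its scribe groove is on top, and leave each lying level in its own notch, where it lay before; the rubber-faced board is there to roll them on. When all the cores are back with their grooves on top, push the knob fully in to switch the lamp off. Leave the bottle, the rock and the pocket balance alone.

Things in the scene. Friction and masses are not known exactly. Their poses are not given: they have to be found in the camera images.
- core1: drill core of sandstone, a cylinder 36 mm in diameter, 130 mm long, 0.24 to 0.44 kg; 3 or 4 are present (None if absent), all alike. One dark scribe groove, 6 mm wide, runs along it. Origin at its centre; x its axis, z from the axis to the groove. Starts in a notch, groove 80 to 165 degrees from the top. On the rubber it rolls without slipping, 18 mm per radian, and soon stops by itself
- core2: drill core of sandstone, a cylinder 36 mm in diameter, 130 mm long, 0.24 to 0.44 kg; 3 or 4 are present (None if absent), all alike. One dark scribe groove, 6 mm wide, runs along it. Origin at its centre; x its axis, z from the axis to the groove. Starts in a notch, groove 80 to 165 degrees from the top. On the rubber it rolls without slipping, 18 mm per radian, and soon stops by itself
- core3: drill core of sandstone, a cylinder 36 mm in diameter, 130 mm long, 0.24 to 0.44 kg; 3 or 4 are present (None if absent), all alike. One dark scribe groove, 6 mm wide, runs along it. Origin at its centre; x its axis, z from the axis to the groove. Starts in a notch, groove 80 to 165 degrees from the top. On the rubber it rolls without slipping, 18 mm per radian, and soon stops by itself
- core4: drill core of sandstone, a cylinder 36 mm in diameter, 130 mm long, 0.24 to 0.44 kg; 3 or 4 are present (None if absent), all alike. One dark scribe groove, 6 mm wide, runs along it. Origin at its centre; x its axis, z from the axis to the groove. Starts in a notch, groove 80 to 165 degrees from the top. On the rubber it rolls without slipping, 18 mm per radian, and soon stops by itself
- rack: wooden core rack, fixed, 105 (x) by 304 (y) by 38 mm high: 6 mm base plate, two rails along y, 16 mm thick, at x = -42 and +42 mm, open between them for the fingers. Four 90-degree V notches in each, at y = -114, -38, 38, 114 mm, 18 mm deep; a core lies along x in a pair of notches, its axis 45 mm above the bench. Origin on the bench under the middle, z up
- board_mat (a point): centre of the top face of the rolling board, 12 mm above the bench: a fixed plywood board faced with rubber, flat area 190 mm (x) by 220 mm (y), with a lip 8 mm wide and 8 mm high all round; x and y along its sides, z up. It may stand left or right of the rack
- lamp: raking bench lamp fixed to the bench: cream box 120 mm deep (x), 150 wide (y), 72 high, an LED bar along the back of its top (to 111 mm high, from 72 mm behind the front panel on). Origin on the bench straight below the knob at rest; x points from the knob into the box, whose front panel is at x = +24 mm; z up. It stands across the rack from the board
- switch_knob (a point): centre of the black switch knob on the lamp's front: a round head 34 mm in diameter and 22 mm long on a 10 mm stem, axis level along the lamp's x, 45 mm above the bench; pushed in, it leaves 13 mm free between head and panel. It moves with the knob; axes as the lamp's
- switch (a joint): travel of the knob straight out of the panel, m: 0 pushed in (off), 0.020 fully out on the on detent. A detent holds it at either end: it takes about 8 N to move it and, past the middle, it snaps to the other end
- acid_bottle: white plastic bottle, 48 mm in diameter and 115 mm high, standing beyond the rack; origin at the centre of its underside. Not to be moved
- rock_specimen: grey rock, about 85 by 62 by 60 mm, beyond the rack; origin at the centre of its underside. Not to be moved
- pocket_balance: flat black pocket balance, 120 by 75 by 21 mm, beyond the rack; origin at the centre of its underside. Not to be moved
Things that resemble listed ones, but are neither listed nor needed, are in the scene too. Leave any blue or turquoise look-alike of the core1 alone. What is shaped like the core4 but red is not meant.

How it is judged:
By the outcome, as a careful person would: the job done as asked, in the order asked, and still so for the second after the job is handed in, with the robot touching nothing.
Of core1, core2, core3, core4 only 3 to 4 are there at a start; the rules pass over those that are not, and their reading is None.
At some moment in a run one of core1, core2, core3, core4 may be knocked a few centimetres aside while the robot is not near it.
Once in a run the grip may slacken for a moment while it holds something.
It also fails if it takes over 210 s, if anything falls off the work surface, if the arm or the gripper's body presses on something with over 40 N, if the wrist force passes 120 N, or if a joint passes its speed limit or range.

## Working session

There is one attempt and no reset: what is moved stays moved. The work goes in short steps, Python scripts to look and compute and a tool call to move; the robot and the scene stay as the last step left them, time stands still between calls to the robot, and variables do not carry over. Pictures are saved under pics/ and viewed, at most 14 in all, crops included, and the job is handed in when it is done.

Besides the shell and the picture viewer there is one more tool, called after ">>>" in YAML: its name, and indented under it one key for each argument. apply_moves: Moves the arm, as the interface text tells. Its arguments: {"type":"object","properties":{"deltas":{"type":"array"},"gripper":{"type":"number"},"grip_force":{"type":"number"}},"required":["deltas"]}

```bash
ls; mkdir -p pics; cat > h.py <<'E'
import numpy as np, cv2
from cell import arm, vision, job
from scipy.spatial.transform import Rotation as R
def cam(n):
    m=vision.camera_model(n); K=np.array(m['mtx'],float); Rm=cv2.Rodrigues(np.array(m['rvec'],float))[0]; t=np.array(m['tvec'],float).ravel(); return K,Rm,t
def ray(n,px,z):
    K,Rm,t=cam(n); c=-Rm.T@t; d=Rm.T@np.linalg.inv(K)@np.array([px[0],px[1],1.]); return c+d*(z-c[2])/d[2]
def proj(n,P):
    K,Rm,t=cam(n); q=(K@(Rm@np.atleast_2d(P).T+t[:,None])); return (q[:2]/q[2]).T
E
python3 - <<'E'
from h import *
for n in('scene','top'):
    im=vision.capture(n); cv2.imwrite(f'pics/{n}0.png',im)
    K,Rm,t=cam(n); print(n,(-Rm.T@t).round(),K.round().tolist(), Rm[2].round(2))
o=arm.get_obs(); print(o); print(arm.grip_point_offset)
E
```

```text
pics
scene [1399.  -63.  870.] [[353.0, 0.0, 258.0], [0.0, 353.0, 192.0], [0.0, 0.0, 1.0]] [-0.75  0.06 -0.66]
top [ 427.   29. 1482.] [[404.0, 0.0, 252.0], [0.0, 404.0, 194.0], [0.0, 0.0, 1.0]] [ 0.07 -0.01 -1.  ]
{'t': 0.1, 'joint_pos': array([ 1.44409556e+00,  3.59329474e-01,  1.11707563e-02, -3.11721805e-04,
       -1.22413985e+00, -2.88102511e-01]), 'dq': array([ 7.25861994e-04, -1.01662963e-03,  2.12697271e-03,  1.36002341e-03,
        7.67437254e-04, -4.33068578e-05]), 'joint_efforts': array([-1.25321283e-03, -5.84164882e+01,  2.93748540e+01,  7.01544330e+00,
        1.01575674e-02, -5.06521997e-05]), 'position': array([271.87694519, 617.341017  , 225.71545902]), 'orientation': array([ 3.14006906e+00, -1.45898831e-04, -4.14909293e-01]), 'contact_force': array([-0.11832299,  0.91208942, -0.65522792]), 'moment': array([-0.04998457,  0.00828049, -0.0100868 ]), 'finger_force': 0.0, 'finger_gap': 1.0027899963865512}
18.8
```

View pics/scene0.png

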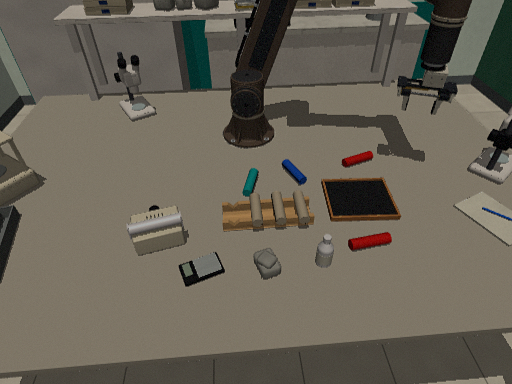

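View pics/top0.png

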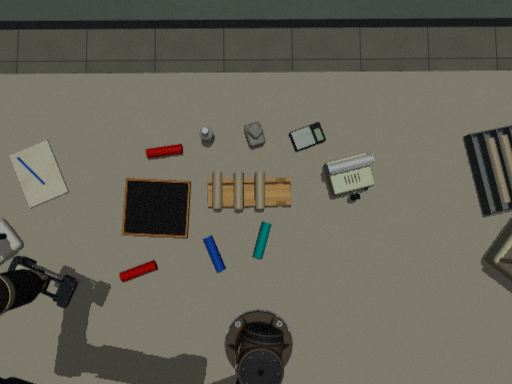

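The top view shows the rack at (249,192) with cores at x≈217, 238 and 260, and its right notch empty. The board is at (156,208), the lamp at (350,178) and its knob at (355,197). Look-alikes to avoid are the red rods at (164,152) and (138,271), the blue one at (214,254) and the teal one at (262,240). My cores are the three grey-tan ones lying in the rack, so I'll check those in a crop.

```bash
python3 - <<'E'
from h import *
a=cv2.imread('pics/top0.png'); b=cv2.imread('pics/scene0.png')
A=cv2.resize(a[160:225,200:300],None,fx=4,fy=4,interpolation=cv2.INTER_CUBIC)
B=cv2.resize(b[180:240,215:315],None,fx=4,fy=4,interpolation=cv2.INTER_CUBIC)
C=cv2.resize(a[145:205,320:385],None,fx=5,fy=5,interpolation=cv2.INTER_CUBIC)
D=cv2.resize(b[195:255,120:190],None,fx=5,fy=5,interpolation=cv2.INTER_CUBIC)
out=np.zeros((600,800,3),np.uint8)
for im,(x,y) in((A,(0,0)),(B,(400,0)),(C,(0,290)),(D,(400,290))):
    out[y:y+im.shape[0],x:x+im.shape[1]]=im[:600-y,:800-x]
cv2.imwrite('pics/c1.png',cv2.convertScaleAbs(out,alpha=1.3))
# rack mask (orange wood), board black
hsv=cv2.cvtColor(a,cv2.COLOR_BGR2HSV)
m=cv2.inRange(hsv,(8,110,60),(25,255,255)); 
for c in cv2.findContours(m,cv2.RETR_EXTERNAL,cv2.CHAIN_APPROX_NONE)[0]:
    if cv2.contourArea(c)>20: print('wood',cv2.contourArea(c),cv2.boundingRect(c),cv2.minAreaRect(c))
m=cv2.inRange(hsv,(0,0,0),(180,255,45))
for c in cv2.findContours(m,cv2.RETR_EXTERNAL,cv2.CHAIN_APPROX_NONE)[0]:
    x,y,w,h=cv2.boundingRect(c)
    if cv2.contourArea(c)>8 and 100<y<260 and x<400: print('black',cv2.contourArea(c),(x,y,w,h),cv2.minAreaRect(c))
E
```

```text
wood 291.5 (222, 179, 12, 28) ((227.5, 192.5), (27.0, 11.0), 90.0)
wood 91.5 (207, 179, 6, 29) ((209.5, 193.0), (28.0, 5.0), 90.0)
wood 665.0 (265, 178, 27, 28) ((278.0, 191.5), (27.0, 26.0), 90.0)
wood 270.5 (243, 178, 12, 29) ((248.5, 192.0), (11.0, 28.0), 0.0)
wood 3616.0 (122, 178, 69, 60) ((155.93234252929688, 207.78590393066406), (66.17156982421875, 56.97377395629883), 3.012787342071533)
black 2073.5 (0, 256, 78, 55) ((38.682044982910156, 281.6408996582031), (53.38331604003906, 76.50443267822266), 87.1375961303711)
black 19.5 (0, 234, 6, 5) ((2.5, 236.0), (4.0, 5.0), 90.0)
black 43.0 (350, 193, 10, 8) ((354.4500427246094, 196.34999084472656), (6.008327484130859, 9.486830711364746), 71.56504821777344)
black 2990.0 (125, 181, 63, 54) ((155.95147705078125, 207.4462432861328), (60.43339920043945, 51.70128631591797), 2.935673236846924)
black 81.5 (289, 122, 37, 30) ((306.8793029785156, 136.9482879638672), (19.869401931762695, 32.12529373168945), 68.19859313964844)
```

View pics/c1.png

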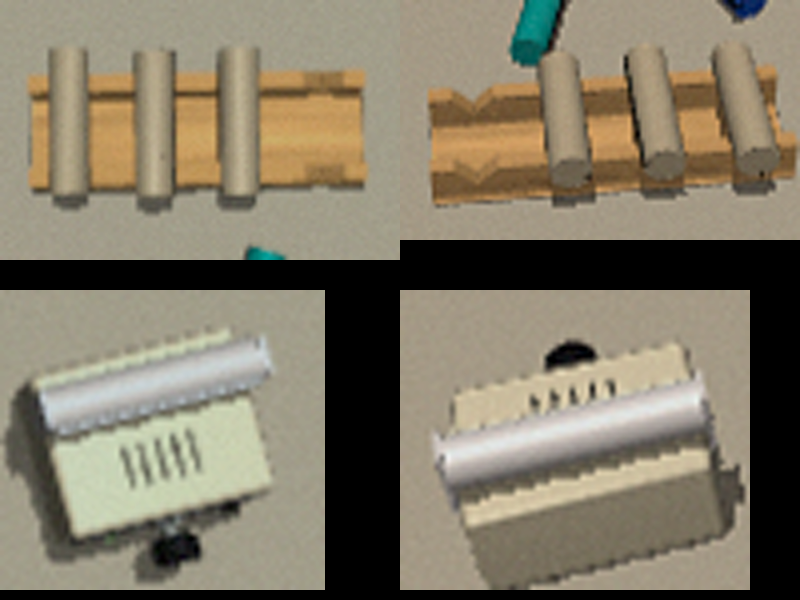

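The crop confirms three plain sandstone cores. No grooves show on top, and the empty notch is the one nearest the lamp. The knob sits at top pixel (355.5,197).

```bash
python3 - <<'E'
from h import *
a=cv2.imread('pics/top0.png'); hsv=cv2.cvtColor(a,cv2.COLOR_BGR2HSV)
m=cv2.inRange(hsv,(8,110,60),(25,255,255)); m[:, :200]=0; m[:,300:]=0; m[:170]=0; m[215:]=0
pts=cv2.findNonZero(m)[:,0,:]
# bottom/top row edges of the rails as function of column -> fit
W=np.array([ray('top',p,38)[:2] for p in pts])
r=cv2.minAreaRect(W.astype(np.float32)); print('rack',r)
def edge(n,p,q,z): 
    P,Q=ray(n,p,z),ray(n,q,z); d=P-Q; return P.round(1),Q.round(1),np.linalg.norm(d).round(1),np.degrees(np.arctan2(d[1],d[0])).round(1)
print('lamp front edge top',edge('top',(335,194.6),(374.4,184.6),72))
print('lamp front edge scene',edge('scene',(120+685/5,195+(345-290)/5),(120+455/5,195+(392-290)/5),72))
for z in(45,55): print('knob top',ray('top',(355.4,196.6),z).round(1))
# board
mb=cv2.inRange(hsv,(8,110,60),(25,255,255)); mb[:,200:]=0;mb[:, :110]=0
c=max(cv2.findContours(mb,cv2.RETR_EXTERNAL,cv2.CHAIN_APPROX_NONE)[0],key=cv2.contourArea)
W=np.array([ray('top',p,20)[:2] for p in c[:,0]]); print('board',cv2.minAreaRect(W.astype(np.float32)))
# core ends from top crop 4x (z=45 axis)
for u in (68.5,154.5,239): print('core',[ray('top',(200+u/4-.4,160+v/4-.4),50).round(1)[:2] for v in(46,200)])
# row profile across cores
for r in (192,): print(a[r,205:272].sum(1).tolist())
b=cv2.imread('pics/scene0.png'); hb=cv2.cvtColor(b,cv2.COLOR_BGR2HSV)
m=cv2.inRange(hb,(0,0,0),(180,255,45)); m[:200]=0;m[215:]=0;m[:,:140]=0;m[:,170:]=0
p=cv2.findNonZero(m)[:,0,:]; print('knob scene px',p.min(0),p.max(0),p.mean(0)); print(ray('scene',p.mean(0),52))
m=cv2.inRange(hsv,(0,0,0),(180,255,45))[190:204,345:368]; print(m//255)
E
```

```text
rack ((540.244873046875, 29.082069396972656), (100.74967956542969, 300.7739562988281), 0.7242730855941772)
lamp front edge top (array([ 525.8, -272.8,   72. ]), array([ 559.8, -412.3,   72. ]), np.float64(143.5), np.float64(103.7))
lamp front edge scene (array([562.7,  -5.3,  72. ]), array([ 592. , -154.8,   72. ]), np.float64(152.4), np.float64(101.1))
knob top [ 519.9 -351.4   45. ]
knob top [ 519.3 -348.7   55. ]
board ((488.27178955078125, 364.65826416015625), (237.6511993408203, 205.52157592773438), 86.66605377197266)
core [array([615.4, 142.8]), array([478.1, 143.3])]
core [array([614.7,  66.1]), array([477.3,  67.1])]
core [array([614. ,  -9.3]), array([476.6,  -7.7])]
[353, 348, 318, 334, 329, 324, 339, 260, 272, 314, 352, 374, 368, 350, 325, 286, 226, 269, 328, 350, 338, 338, 337, 346, 341, 342, 348, 350, 269, 262, 288, 338, 367, 383, 371, 339, 301, 258, 164, 323, 352, 350, 348, 358, 352, 350, 354, 358, 359, 218, 210, 270, 304, 347, 387, 388, 360, 318, 293, 256, 334, 368, 354, 356, 358, 356, 354]
knob scene px [149 206] [158 214] [153.45454545 207.78787879]
[ 517.37472216 -350.15441755   52.        ]
[[0 0 0 0 0 0 0 0 0 0 0 0 0 0 0 0 0 0 0 0 0 0 0]
 [0 0 0 0 0 1 0 0 0 0 0 0 0 0 0 0 0 0 0 0 0 0 0]
 [0 0 0 0 0 1 0 0 0 0 0 0 0 0 0 0 0 0 0 0 0 0 0]
 [0 0 0 0 0 0 0 0 0 0 0 1 1 0 0 0 0 0 0 0 0 0 0]
 [0 0 0 0 0 0 0 1 1 1 1 1 1 1 0 0 0 0 0 0 0 0 0]
 [0 0 0 0 0 1 1 1 1 1 1 1 1 1 1 0 0 0 0 0 0 0 0]
 [0 0 0 0 0 1 1 1 1 1 1 1 1 1 1 0 0 0 0 0 0 0 0]
 [0 0 0 0 0 1 1 1 1 1 1 1 1 1 1 0 0 0 0 0 0 0 0]
 [0 0 0 0 0 1 1 1 1 1 1 1 1 1 1 0 0 0 0 0 0 0 0]
 [0 0 0 0 0 0 1 1 1 1 1 0 0 0 0 0 0 0 0 0 0 0 0]
 [0 0 0 0 0 0 0 1 1 0 0 0 0 0 0 0 0 0 0 0 0 0 0]
 [0 0 0 0 0 0 0 0 0 0 0 0 0 0 0 0 0 0 0 0 0 0 0]
 [0 0 0 0 0 0 0 0 0 0 0 0 0 0 0 0 0 0 0 0 0 0 0]
 [0 0 0 0 0 0 0 0 0 0 0 0 0 0 0 0 0 0 0 0 0 0 0]]
```

```bash
cat >> h.py <<'E'
def to(x,y,z,yaw):
    "shift/turn in tool axes from the measured pose to a tool-down target"
    o=arm.get_obs(); R0=R.from_euler('xyz',o['orientation']); R1=R.from_euler('xyz',[np.pi,0,yaw])
    print('t',round(o['t'],2),'pos',np.round(o['position'],1),'yaw',round(o['orientation'][2],3),'F',np.round(o['contact_force'],1),'gap',round(o['finger_gap']*88,1))
    print('  lin',(R0.inv().apply(np.array([x,y,z])-o['position'])).round(1),'rot',(R0.inv()*R1).as_rotvec().round(3))
E
python3 - <<'E'
from h import *
to(519,-350,150,0.236)
P,Q=ray('scene',(177,206),72),ray('scene',(131,215.4),72); d=P-Q; print(P,Q,np.degrees(np.arctan2(d[1],d[0])))
E
```

```text
t 0.1 pos [271.9 617.3 225.7] yaw -0.415 F [-0.1  0.9 -0.7] gap 88.2
  lin [616.1 785.5  77. ] rot [ 0.002  0.    -0.651]
[ 537.69199972 -266.96264312   72.        ] [ 567.76930795 -410.10387137   72.        ] 101.86654551388492
```

>>> apply_moves:
  deltas:
    - {"linear": [616,785,26],"rotation": [0,0,-0.64]}
    - {"linear": [616,785,26],"rotation": [0,0,-0.64]}
    - {"linear": [616,785,26],"rotation": [0,0,-0.64]}
    - {"linear": [616,785,26],"rotation": [0,0,-0.64]}
    - {"linear": [616,785,26],"rotation": [0,0,-0.64]}
    - {"linear": [616,785,26],"rotation": [0,0,-0.64]}
    - {"linear": [616,785,26],"rotation": [0,0,-0.64]}
    - {"linear": [616,785,26],"rotation": [0,0,-0.64]}
  gripper: 0
  grip_force: 30

```text
t: 0.77
position: [354.5, 292.8, 217.7]
orientation: [3.142, 0.0, 0.226]
contact_force: [0.8, -0.2, 0.5]
finger_gap: 1.0
finger_force: 0.0
```

```bash
python3 -c "
from h import *
to(519,-350,200,0.224)"
```

```text
t 0.77 pos [354.5 292.8 217.7] yaw 0.226 F [ 0.8 -0.2  0.5] gap 88.0
  lin [ 16.4 663.3  17.7] rot [0.    0.    0.002]
```

>>> apply_moves:
  deltas:
    - {"linear": [16,663,17],"rotation": [0,0,0]}
    - {"linear": [16,663,17],"rotation": [0,0,0]}
    - {"linear": [16,663,17],"rotation": [0,0,0]}
    - {"linear": [16,663,17],"rotation": [0,0,0]}
    - {"linear": [16,663,17],"rotation": [0,0,0]}
    - {"linear": [16,663,17],"rotation": [0,0,0]}
    - {"linear": [16,663,17],"rotation": [0,0,0]}
    - {"linear": [16,663,17],"rotation": [0,0,0]}

```text
t: 1.43
position: [436.7, -30.0, 209.5]
orientation: [-3.141, -0.001, 0.226]
contact_force: [1.3, 1.2, 0.3]
finger_gap: 0.997
finger_force: 0.0
```

```bash
python3 -c "
from h import *
to(519,-350,100,0.224)"
```

```text
t 1.43 pos [436.7 -30.  209.5] yaw 0.226 F [1.3 1.2 0.3] gap 87.7
  lin [  8.6 330.3 109.5] rot [-0.    -0.001  0.002]
```

>>> apply_moves:
  deltas:
    - {"linear": [9,330,50],"rotation": [0,0,0]}
    - {"linear": [9,330,50],"rotation": [0,0,0]}
    - {"linear": [9,330,50],"rotation": [0,0,0]}
    - {"linear": [9,330,50],"rotation": [0,0,0]}
    - {"linear": [9,330,50],"rotation": [0,0,0]}
    - {"linear": [9,330,50],"rotation": [0,0,0]}
    - {"linear": [9,330,50],"rotation": [0,0,0]}
    - {"linear": [9,330,50],"rotation": [0,0,0]}

```text
t: 2.1
position: [519.1, -349.3, 158.6]
orientation: [-3.141, 0.001, 0.225]
contact_force: [2.0, 1.4, 0.9]
finger_gap: 0.999
finger_force: 0.0
```

```bash
python3 - <<'E'
from h import *
to(519,-350,27,0.224)
E
```

```text
t 2.1 pos [ 519.1 -349.3  158.6] yaw 0.225 F [2.  1.4 0.9] gap 87.9
  lin [-1.000e-01  7.000e-01  1.316e+02] rot [-0.     0.001  0.001]
```

>>> apply_moves:
  deltas:
    - {"linear": [0,0,40],"rotation": [0,0,0]}
    - {"linear": [0,0,80],"rotation": [0,0,0]}
    - {"linear": [0,0,110],"rotation": [0,0,0]}
    - {"linear": [0,0,131],"rotation": [0,0,0]}
    - {"linear": [0,0,131],"rotation": [0,0,0]}
    - {"linear": [0,0,131],"rotation": [0,0,0]}

```text
t: 2.6
position: [518.3, -347.0, 27.4]
orientation: [-3.14, 0.003, 0.225]
contact_force: [0.2, -0.7, 0.8]
finger_gap: 1.004
finger_force: 0.0
```

>>> apply_moves:
  deltas:
    - {"linear": [0,0,0],"rotation": [0,0,0]}
    - {"linear": [0,0,0],"rotation": [0,0,0]}
    - {"linear": [0,0,0],"rotation": [0,0,0]}
    - {"linear": [0,0,0],"rotation": [0,0,0]}
    - {"linear": [0,0,0],"rotation": [0,0,0]}
    - {"linear": [0,0,0],"rotation": [0,0,0]}
    - {"linear": [0,0,0],"rotation": [0,0,0]}
    - {"linear": [0,0,0],"rotation": [0,0,0]}
  gripper: 1
  grip_force: 30

```text
t: 3.27
position: [519.2, -347.1, 28.6]
orientation: [3.141, -0.0, 0.225]
contact_force: [-0.1, -0.7, -0.2]
finger_gap: 0.458
finger_force: 0.0
```

>>> apply_moves:
  deltas:
    - {"linear": [0,0,0],"rotation": [0,0,0]}
    - {"linear": [0,0,0],"rotation": [0,0,0]}
    - {"linear": [0,0,0],"rotation": [0,0,0]}
    - {"linear": [0,0,0],"rotation": [0,0,0]}

```text
t: 3.6
position: [519.9, -349.7, 28.7]
orientation: [3.138, -0.001, 0.225]
contact_force: [0.3, -14.1, -4.3]
finger_gap: 0.382
finger_force: 30.0
```

>>> apply_moves:
  deltas:
    - {"linear": [-3,0,0],"rotation": [0,0,0]}
    - {"linear": [-6,0,0],"rotation": [0,0,0]}
    - {"linear": [-9,0,0],"rotation": [0,0,0]}
    - {"linear": [-12,0,0],"rotation": [0,0,0]}
    - {"linear": [-15,0,0],"rotation": [0,0,0]}
    - {"linear": [-18,0,0],"rotation": [0,0,0]}
    - {"linear": [-21,0,0],"rotation": [0,0,0]}
    - {"linear": [-21,0,0],"rotation": [0,0,0]}

```text
t: 4.27
position: [500.5, -354.4, 28.7]
orientation: [3.138, -0.003, 0.225]
contact_force: [4.2, -14.1, -8.3]
finger_gap: 0.381
finger_force: 30.0
```

>>> apply_moves:
  deltas:
    - {"linear": [0,0,0],"rotation": [0,0,0]}
    - {"linear": [0,0,0],"rotation": [0,0,0]}
    - {"linear": [0,0,0],"rotation": [0,0,0]}
    - {"linear": [0,0,0],"rotation": [0,0,0]}
    - {"linear": [0,0,0],"rotation": [0,0,0]}
  gripper: 0.2

```text
t: 4.68
position: [498.6, -351.6, 28.4]
orientation: [-3.141, 0.0, 0.225]
contact_force: [-0.3, -0.1, 0.4]
finger_gap: 0.697
finger_force: 0.0
```

>>> apply_moves:
  deltas:
    - {"linear": [0,0,-35],"rotation": [0,0,0]}
    - {"linear": [0,0,-70],"rotation": [0,0,0]}
    - {"linear": [0,0,-110],"rotation": [0,0,0]}
    - {"linear": [0,0,-150],"rotation": [0,0,0]}
    - {"linear": [-10,-40,-160],"rotation": [0,0,0.1]}
    - {"linear": [-30,-80,-170],"rotation": [0,0,0.2]}
    - {"linear": [-50,-120,-170],"rotation": [0,0,0.23]}
    - {"linear": [-50,-160,-170],"rotation": [0,0,0.23]}

```text
t: 5.35
position: [413.4, -211.6, 198.8]
orientation: [-3.141, -0.001, -0.009]
contact_force: [1.4, 0.9, -0.1]
finger_gap: 0.802
finger_force: 0.0
```

```bash
python3 - <<'E'
from h import *
to(545,67,150,-0.008)
a=vision.capture('top'); b=vision.capture('scene'); cv2.imwrite('pics/top1.png',a); cv2.imwrite('pics/scene1.png',b)
A=cv2.resize(a[160:225,200:300],None,fx=4,fy=4,interpolation=cv2.INTER_CUBIC)
B=cv2.resize(b[180:240,215:315],None,fx=4,fy=4,interpolation=cv2.INTER_CUBIC)
C=cv2.resize(a[145:205,320:385],None,fx=5,fy=5,interpolation=cv2.INTER_CUBIC)
D=cv2.resize(b[195:255,120:190],None,fx=5,fy=5,interpolation=cv2.INTER_CUBIC)
out=np.zeros((600,800,3),np.uint8)
for im,(x,y) in((A,(0,0)),(B,(400,0)),(C,(0,290)),(D,(400,290))):
    out[y:y+im.shape[0],x:x+im.shape[1]]=im[:600-y,:800-x]
cv2.imwrite('pics/c2.png',cv2.convertScaleAbs(out,alpha=1.3))
E
```

```text
t 5.35 pos [ 413.4 -211.6  198.8] yaw -0.009 F [ 1.4  0.9 -0.1] gap 70.6
  lin [ 129.2 -279.7   49. ] rot [-0.    -0.001 -0.001]
```

View pics/c2.png

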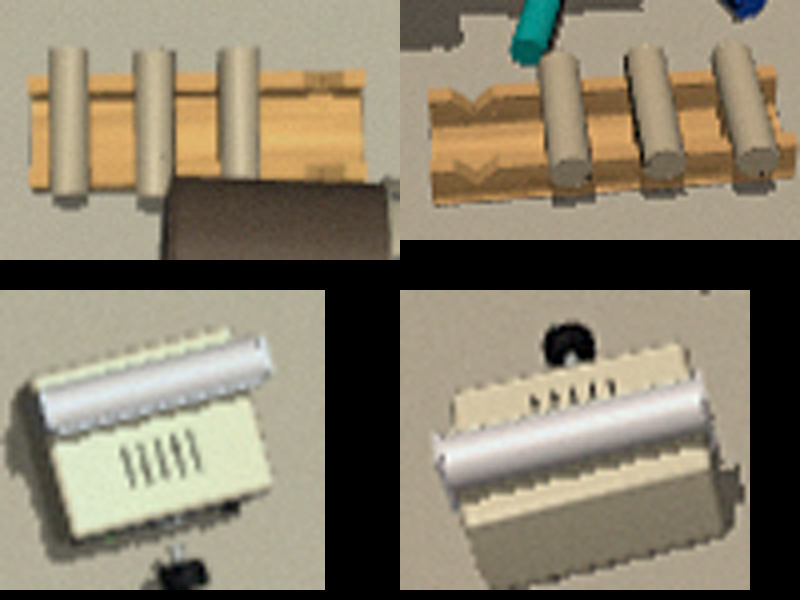

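The knob is now out: the stem shows in both views and the head has moved by about 20 mm. Next is the core nearest the board, at (544,143).

>>> apply_moves:
  deltas:
    - {"linear": [127,-356,40],"rotation": [0,0,0]}
    - {"linear": [127,-356,40],"rotation": [0,0,0]}
    - {"linear": [127,-356,40],"rotation": [0,0,0]}
    - {"linear": [127,-356,40],"rotation": [0,0,0]}
    - {"linear": [127,-356,40],"rotation": [0,0,0]}
    - {"linear": [127,-356,40],"rotation": [0,0,0]}
    - {"linear": [127,-356,40],"rotation": [0,0,0]}
    - {"linear": [127,-356,40],"rotation": [0,0,0]}
  gripper: 0.36

```text
t: 6.12
position: [529.2, 101.6, 163.3]
orientation: [-3.141, -0.0, -0.004]
contact_force: [1.6, 0.2, -0.4]
finger_gap: 0.639
finger_force: 0.0
```

```bash
python3 - <<'E'
from h import *
to(544,143,26,-0.008)
E
```

```text
t 6.12 pos [529.2 101.6 163.3] yaw -0.004 F [ 1.6  0.2 -0.4] gap 56.2
  lin [ 14.5 -41.4 137.3] rot [-0.    -0.     0.004]
```

>>> apply_moves:
  deltas:
    - {"linear": [14,-41,10],"rotation": [0,0,0]}
    - {"linear": [14,-41,20],"rotation": [0,0,0]}
    - {"linear": [14,-41,20],"rotation": [0,0,0]}

```text
t: 6.37
position: [542.5, 142.2, 140.7]
orientation: [3.14, 0.003, -0.002]
contact_force: [-0.7, -1.0, 0.1]
finger_gap: 0.638
finger_force: 0.0
```

```bash
python3 - <<'E'
from h import *
to(544,143,26,-0.008)
E
```

```text
t 6.37 pos [542.5 142.2 140.7] yaw -0.002 F [-0.7 -1.   0.1] gap 56.2
  lin [  1.9  -1.  114.7] rot [0.002 0.003 0.006]
```

>>> apply_moves:
  deltas:
    - {"linear": [2,-1,35],"rotation": [0,0,0]}
    - {"linear": [2,-1,65],"rotation": [0,0,0]}
    - {"linear": [2,-1,90],"rotation": [0,0,0]}
    - {"linear": [2,-1,115],"rotation": [0,0,0]}
    - {"linear": [2,-1,115],"rotation": [0,0,0]}

```text
t: 6.78
position: [542.0, 138.8, 24.3]
orientation: [3.138, 0.007, -0.006]
contact_force: [-0.7, -0.2, -0.5]
finger_gap: 0.644
finger_force: 0.0
```

>>> apply_moves:
  deltas:
    - {"linear": [0,0,0],"rotation": [0,0,0]}
    - {"linear": [0,0,0],"rotation": [0,0,0]}
    - {"linear": [0,0,0],"rotation": [0,0,0]}
    - {"linear": [0,0,0],"rotation": [0,0,0]}
    - {"linear": [0,0,0],"rotation": [0,0,0]}
    - {"linear": [0,0,0],"rotation": [0,0,0]}
    - {"linear": [0,0,0],"rotation": [0,0,0]}
  gripper: 1
  grip_force: 35

```text
t: 7.37
position: [546.4, 142.5, 30.3]
orientation: [-3.139, -0.004, -0.004]
contact_force: [-1.1, 4.0, 7.3]
finger_gap: 0.402
finger_force: 35.0
```

>>> apply_moves:
  deltas:
    - {"linear": [0,0,0],"rotation": [0,0,0]}
    - {"linear": [0,0,0],"rotation": [0,0,0]}
    - {"linear": [0,0,0],"rotation": [0,0,0]}

```text
t: 7.62
position: [546.4, 142.5, 30.3]
orientation: [-3.14, -0.003, -0.004]
contact_force: [-2.3, 2.6, 8.5]
finger_gap: 0.399
finger_force: 35.0
```

>>> apply_moves:
  deltas:
    - {"linear": [0,0,-15],"rotation": [0,0,0]}
    - {"linear": [0,0,-35],"rotation": [0,0,0]}
    - {"linear": [0,0,-60],"rotation": [0,0,0]}
    - {"linear": [0,0,-60],"rotation": [0,0,0]}
    - {"linear": [0,0,-60],"rotation": [0,0,0]}

```text
t: 8.03
position: [545.4, 141.7, 89.8]
orientation: [-3.14, -0.002, -0.005]
contact_force: [-1.9, 0.4, -4.9]
finger_gap: 0.403
finger_force: 35.0
```

```bash
python3 - <<'E'
from h import *
to(488,365,70,-0.058)
E
```

```text
t 8.03 pos [545.4 141.7  89.8] yaw -0.005 F [-1.9  0.4 -4.9] gap 35.5
  lin [ -58.6 -223.    20.1] rot [-0.002 -0.002  0.053]
```

>>> apply_moves:
  deltas:
    - {"linear": [-20,-40,5],"rotation": [0,0,0]}
    - {"linear": [-40,-80,10],"rotation": [0,0,0.03]}
    - {"linear": [-58,-120,15],"rotation": [0,0,0.053]}
    - {"linear": [-58,-160,20],"rotation": [0,0,0.053]}
    - {"linear": [-58,-200,20],"rotation": [0,0,0.053]}
    - {"linear": [-58,-223,20],"rotation": [0,0,0.053]}
    - {"linear": [-58,-223,20],"rotation": [0,0,0.053]}
    - {"linear": [-58,-223,20],"rotation": [0,0,0.053]}

```text
t: 8.7
position: [486.8, 365.5, 66.5]
orientation: [3.139, 0.002, -0.056]
contact_force: [-0.7, -0.9, -4.2]
finger_gap: 0.4
finger_force: 35.0
```

```bash
python3 - <<'E'
from h import *
to(488,365,16,-0.058)
E
```

```text
t 8.7 pos [486.8 365.5  66.5] yaw -0.056 F [-0.7 -0.9 -4.2] gap 35.2
  lin [ 1.3  0.3 50.5] rot [0.002 0.002 0.002]
```

>>> apply_moves:
  deltas:
    - {"linear": [0,0,15],"rotation": [0,0,0]}
    - {"linear": [0,0,30],"rotation": [0,0,0]}
    - {"linear": [0,0,42],"rotation": [0,0,0]}
    - {"linear": [0,0,48],"rotation": [0,0,0]}
    - {"linear": [0,0,51],"rotation": [0,0,0]}
    - {"linear": [0,0,51],"rotation": [0,0,0]}
    - {"linear": [0,0,51],"rotation": [0,0,0]}
    - {"linear": [0,0,51],"rotation": [0,0,0]}

```text
t: 9.37
position: [488.4, 364.8, 18.0]
orientation: [-3.141, -0.001, -0.058]
contact_force: [-0.2, 1.5, -3.9]
finger_gap: 0.4
finger_force: 35.0
```

>>> apply_moves:
  deltas:
    - {"linear": [0,0,1.5],"rotation": [0,0,0]}
    - {"linear": [0,0,3],"rotation": [0,0,0]}
    - {"linear": [0,0,3],"rotation": [0,0,0]}

```text
t: 9.62
position: [488.3, 365.0, 15.0]
orientation: [-3.141, -0.001, -0.058]
contact_force: [-0.3, -0.9, 0.4]
finger_gap: 0.399
finger_force: 35.0
```

>>> apply_moves:
  deltas:
    - {"linear": [0,0,0],"rotation": [0,0,0]}
    - {"linear": [0,0,0],"rotation": [0,0,0]}
    - {"linear": [0,0,0],"rotation": [0,0,0]}
  gripper: 0.45

```text
t: 9.87
position: [488.3, 364.9, 14.7]
orientation: [-3.141, -0.001, -0.058]
contact_force: [0.6, -0.8, -0.2]
finger_gap: 0.535
finger_force: 0.0
```

```bash
python3 - <<'E'
from h import *
to(488,364,16,-0.058)
a=vision.capture('top'); b=vision.capture('scene'); cv2.imwrite('pics/top2.png',a); cv2.imwrite('pics/scene2.png',b)
A=cv2.resize(a[170:245,115:200],None,fx=4,fy=4,interpolation=cv2.INTER_CUBIC)
B=cv2.resize(b[150:230,310:410],None,fx=4,fy=4,interpolation=cv2.INTER_CUBIC)
out=np.zeros((340,800,3),np.uint8)
for im,(x,y) in((A,(0,0)),(B,(400,0))): out[y:y+im.shape[0],x:x+im.shape[1]]=im
cv2.imwrite('pics/c3.png',cv2.convertScaleAbs(out,alpha=1.4))
E
```

```text
t 9.87 pos [488.3 364.9  14.7] yaw -0.058 F [ 0.6 -0.8 -0.2] gap 47.1
  lin [-0.3  0.9 -1.3] rot [-0.001 -0.001  0.   ]
```

View pics/c3.png

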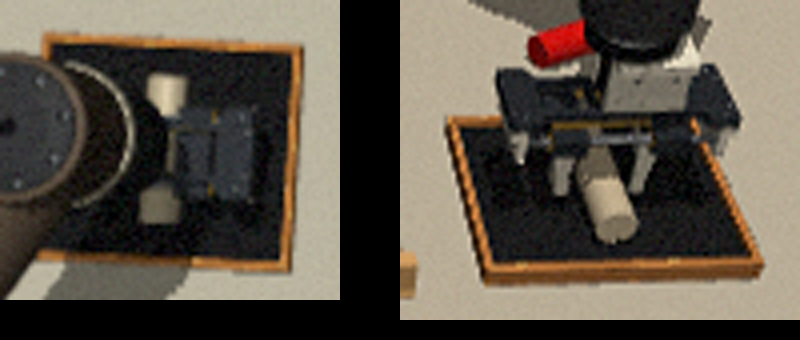

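>>> apply_moves:
  deltas:
    - {"linear": [0,-6,0],"rotation": [0,0,0]}
    - {"linear": [0,-12,0],"rotation": [0,0,0]}
    - {"linear": [0,-18,0],"rotation": [0,0,0]}
    - {"linear": [0,-24,0],"rotation": [0,0,0]}
    - {"linear": [0,-30,0],"rotation": [0,0,0]}
    - {"linear": [0,-34,0],"rotation": [0,0,0]}
    - {"linear": [0,-34,0],"rotation": [0,0,0]}
    - {"linear": [0,-34,0],"rotation": [0,0,0]}

```text
t: 10.63
position: [489.9, 398.8, 14.1]
orientation: [3.141, 0.0, -0.057]
contact_force: [0.1, 0.1, 0.6]
finger_gap: 0.548
finger_force: 0.0
```

```bash
cat >> h.py <<'E'
def prof(im,n,cx,cy,az,yaw,us,lab='',half=24):
    "mean brightness over stations us (mm along the core) against offset v across it, in the plane z=az"
    e=np.array([np.cos(yaw),np.sin(yaw),0]); f=np.array([-np.sin(yaw),np.cos(yaw),0])
    v=np.arange(-half,half+1,2.); g=cv2.cvtColor(im,cv2.COLOR_BGR2GRAY).astype(np.float32)
    M=[]
    for u in us:
        P=np.array([cx,cy,az])+u*e+v[:,None]*f; q=proj(n,P).astype(np.float32)
        M.append(cv2.remap(g,q[:,:1].copy(),q[:,1:].copy(),cv2.INTER_LINEAR)[:,0])
    m=np.mean(M,0); print(lab,' '.join(f'{int(a)}:{int(b)}' for a,b in zip(v,m))); return v,m
E
cat > look.py <<'E'
import sys; from h import *
cx,cy,yaw=map(float,sys.argv[1:4]); tag=sys.argv[4]
a=vision.capture('top'); b=vision.capture('scene'); cv2.imwrite(f'pics/top{tag}.png',a); cv2.imwrite(f'pics/scene{tag}.png',b)
o=arm.get_obs(); print(np.round(o['position'],1))
prof(a,'top',cx,cy,42,yaw,np.arange(46,62,2),'top+x'); prof(a,'top',cx,cy,42,yaw,np.arange(-60,-44,2),'top-x')
prof(b,'scene',cx,cy,42,yaw,np.arange(15,60,3),'scene')
A=cv2.resize(a[170:245,115:200],None,fx=4,fy=4,interpolation=cv2.INTER_CUBIC)
B=cv2.resize(b[150:230,310:410],None,fx=4,fy=4,interpolation=cv2.INTER_CUBIC)
out=np.zeros((340,800,3),np.uint8)
for im,(x,y) in((A,(0,0)),(B,(400,0))): out[y:y+im.shape[0],x:x+im.shape[1]]=im
cv2.imwrite(f'pics/c{tag}.png',cv2.convertScaleAbs(out,alpha=1.4))
E
python3 look.py 486 394 -0.058 4
```

```text
[489.9 398.3  14.2]
top+x -24:23 -22:21 -20:19 -18:14 -16:9 -14:10 -12:19 -10:40 -8:65 -6:92 -4:106 -2:115 0:123 2:131 4:138 6:140 8:137 10:134 12:132 14:125 16:117 18:106 20:92 22:74 24:52
top-x -24:9 -22:9 -20:8 -18:7 -16:7 -14:10 -12:15 -10:26 -8:37 -6:48 -4:52 -2:54 0:56 2:58 4:60 6:61 8:62 10:64 12:65 14:61 16:59 18:58 20:54 22:46 24:30
scene -24:11 -22:9 -20:8 -18:9 -16:17 -14:24 -12:19 -10:19 -8:39 -6:69 -4:85 -2:93 0:100 2:104 4:107 6:112 8:119 10:121 12:121 14:120 16:117 18:111 20:104 22:89 24:61
```

View pics/c4.png

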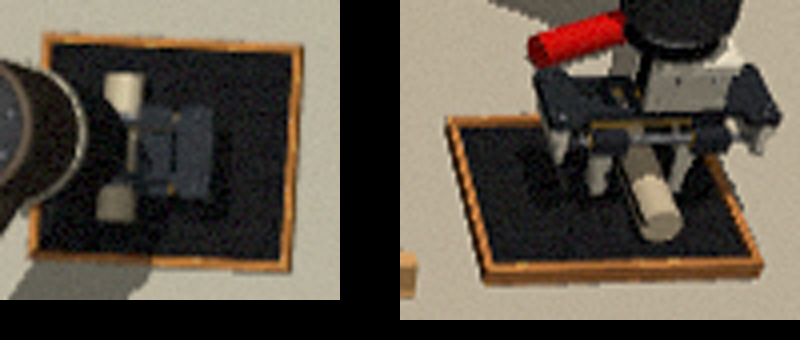

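>>> apply_moves:
  deltas:
    - {"linear": [0,-5,0],"rotation": [0,0,0]}
    - {"linear": [0,-10,0],"rotation": [0,0,0]}
    - {"linear": [0,-14,0],"rotation": [0,0,0]}
    - {"linear": [0,-18,0],"rotation": [0,0,0]}
    - {"linear": [0,-21,0],"rotation": [0,0,0]}
    - {"linear": [0,-21,0],"rotation": [0,0,0]}
    - {"linear": [0,-21,0],"rotation": [0,0,0]}

```text
t: 11.32
position: [491.1, 419.7, 14.2]
orientation: [3.142, 0.0, -0.058]
contact_force: [-0.4, 0.5, -0.3]
finger_gap: 0.548
finger_force: 0.0
```

```bash
python3 look.py 488 418 -0.058 5
```

```text
[491.1 419.4  14.2]
top+x -24:16 -22:23 -20:44 -18:63 -16:81 -14:89 -12:91 -10:69 -8:47 -6:56 -4:77 -2:117 0:136 2:136 4:131 6:126 8:120 10:114 12:104 14:84 16:54 18:31 20:15 22:14 24:15
top-x -24:11 -22:18 -20:28 -18:38 -16:47 -14:48 -12:47 -10:30 -8:17 -6:24 -4:36 -2:56 0:64 2:66 4:65 6:65 8:64 10:61 12:55 14:44 16:27 18:15 20:7 22:8 24:8
scene -24:26 -22:44 -20:57 -18:67 -16:76 -14:84 -12:92 -10:88 -8:62 -6:29 -4:18 -2:45 0:89 2:118 4:123 6:122 8:119 10:115 12:108 14:83 16:43 18:17 20:15 22:26 24:35
```

View pics/c5.png

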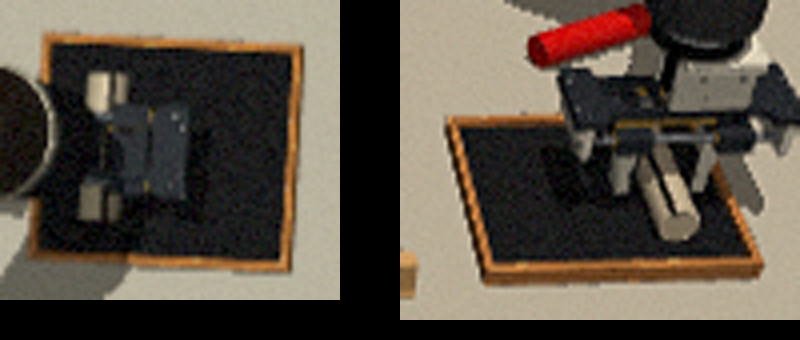

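The groove now shows clearly, at about -30° (short of the top on the -y side). A further 9.6 mm of rolling toward +y should bring it up, after which I'll grip.

>>> apply_moves:
  deltas:
    - {"linear": [0,0,0],"rotation": [0,0,0]}
    - {"linear": [0,0,0],"rotation": [0,0,0]}
    - {"linear": [0,-3,0],"rotation": [0,0,0]}
    - {"linear": [0,-6,0],"rotation": [0,0,0]}
    - {"linear": [0,-9,0],"rotation": [0,0,0]}
    - {"linear": [0,-9,0],"rotation": [0,0,0]}
    - {"linear": [0,-9,0],"rotation": [0,0,0]}
  gripper: 0.54

```text
t: 12.0
position: [491.7, 428.8, 14.3]
orientation: [-3.141, -0.0, -0.058]
contact_force: [-0.1, -0.2, -0.6]
finger_gap: 0.46
finger_force: 0.4
```

>>> apply_moves:
  deltas:
    - {"linear": [0,0,0],"rotation": [0,0,0]}
    - {"linear": [0,0,0],"rotation": [0,0,0]}
    - {"linear": [0,0,0],"rotation": [0,0,0]}
    - {"linear": [0,0,0],"rotation": [0,0,0]}
  gripper: 1
  grip_force: 35

```text
t: 12.33
position: [491.8, 428.7, 14.3]
orientation: [-3.141, -0.0, -0.058]
contact_force: [-0.4, 0.7, 0.2]
finger_gap: 0.402
finger_force: 35.0
```

```bash
cat >> h.py <<'E'
def groove(v,m,n,cx,cy,az,lab=''):
    "angle of the groove from the top, toward +y, and y of the axis (core axis at az-12)"
    up=np.interp; h=0.45*m.max(); on=np.where(m>h)[0]
    i,j=on[0],on[-1]
    a=v[i]-2*(m[i]-h)/(m[i]-m[i-1]) if i else v[0]; b=v[j]+2*(m[j]-h)/(m[j]-m[j+1]) if j<len(v)-1 else v[-1]
    K,Rm,t=cam(n); c=-Rm.T@t; d=np.arctan2(c[1]-cy,c[2]-az+12)
    k=(v>a+3)&(v<b-3); vv=v[k]; base=np.interp(vv,[vv[0],vv[-1]],[m[k][0],m[k][-1]])
    # dip: parabola about the deepest local minimum relative to a smoothed profile
    sm=cv2.GaussianBlur(m[k].astype(np.float32).reshape(-1,1),(1,9),3,borderType=cv2.BORDER_REPLICATE)[:,0]; dd=sm-m[k]
    w=np.clip(dd,0,None); p=np.argmax(w); sl=slice(max(p-2,0),p+3); g=(vv[sl]*w[sl]).sum()/max(w[sl].sum(),1e-6)
    s=(g-(a+b)/2)/((b-a)/2); print(lab,f'edges {a:.1f} {b:.1f} dip {g:.1f} depth {w.max():.0f} angle {np.degrees(d+np.arcsin(np.clip(s,-1,1))):.1f} axis_y {cy+(a+b)/2-12*np.tan(d):.1f}')
E
cat > look.py <<'E'
import sys; from h import *
cx,cy,yaw=map(float,sys.argv[1:4]); tag=sys.argv[4]; az=float(sys.argv[5]) if len(sys.argv)>5 else 42
a=vision.capture('top'); b=vision.capture('scene'); cv2.imwrite(f'pics/top{tag}.png',a); cv2.imwrite(f'pics/scene{tag}.png',b)
o=arm.get_obs(); print(round(o['t'],1),np.round(o['position'],1),'F',np.round(o['contact_force'],1),'gap',round(o['finger_gap']*88,1))
for n,im,us,l in(('top',a,np.arange(46,62,2),'top+x'),('top',a,np.arange(-60,-46,2),'top-x'),('scene',b,np.arange(35,60,3),'scene')):
    v,m=prof(im,n,cx,cy,az,yaw,us,l,28); groove(v,m,n,cx,cy,az,l)
A=cv2.resize(a[170:245,115:200],None,fx=4,fy=4,interpolation=cv2.INTER_CUBIC)
B=cv2.resize(b[150:230,310:410],None,fx=4,fy=4,interpolation=cv2.INTER_CUBIC)
out=np.zeros((340,800,3),np.uint8)
for im,(x,y) in((A,(0,0)),(B,(400,0))): out[y:y+im.shape[0],x:x+im.shape[1]]=im
cv2.imwrite(f'pics/c{tag}.png',cv2.convertScaleAbs(out,alpha=1.4))
E
python3 look.py 490 427 -0.058 6
```

```text
12.4 [491.7 428.6  14.3] F [ 0.7  1.2 -0.9] gap 35.5
top+x -28:17 -26:16 -24:17 -22:23 -20:37 -18:59 -16:76 -14:91 -12:99 -10:106 -8:114 -6:122 -4:130 -2:133 0:130 2:85 4:30 6:44 8:68 10:97 12:110 14:98 16:72 18:36 20:22 22:15 24:16 26:18 28:18
top+x edges -18.0 16.7 dip 5.1 depth 54 angle 4.0 axis_y 429.7
top-x -28:8 -26:8 -24:9 -22:14 -20:24 -18:38 -16:45 -14:50 -12:54 -10:58 -8:60 -6:62 -4:65 -2:65 0:63 2:38 4:15 6:27 8:40 10:56 12:61 14:56 16:37 18:14 20:10 22:8 24:7 26:7 28:8
top-x edges -19.2 16.7 dip 4.6 depth 29 angle 3.8 axis_y 429.0
scene -28:10 -26:10 -24:23 -22:42 -20:59 -18:72 -16:84 -14:93 -12:100 -10:106 -8:112 -6:117 -4:122 -2:125 0:125 2:109 4:65 6:29 8:37 10:75 12:107 14:104 16:69 18:35 20:20 22:17 24:12 26:7 28:8
scene edges -20.4 16.8 dip 6.5 depth 49 angle -3.6 axis_y 432.2
```

```bash
python3 - <<'E'
from h import *
to(546,142.5,75,-0.006)
E
```

```text
t 12.43 pos [491.7 428.6  14.3] yaw -0.058 F [ 0.7  1.2 -0.9] gap 35.5
  lin [ 70.7 282.5 -60.7] rot [-0.    -0.    -0.052]
```

>>> apply_moves:
  deltas:
    - {"linear": [0,0,-25],"rotation": [0,0,0]}
    - {"linear": [0,0,-60],"rotation": [0,0,0]}
    - {"linear": [10,40,-61],"rotation": [0,0,0]}
    - {"linear": [20,80,-61],"rotation": [0,0,0]}
    - {"linear": [30,120,-61],"rotation": [0,0,-0.02]}
    - {"linear": [40,160,-61],"rotation": [0,0,-0.052]}
    - {"linear": [50,200,-61],"rotation": [0,0,-0.052]}
    - {"linear": [60,240,-61],"rotation": [0,0,-0.052]}

```text
t: 13.1
position: [536.8, 183.0, 74.8]
orientation: [3.141, 0.002, -0.006]
contact_force: [1.0, 0.2, -3.5]
finger_gap: 0.403
finger_force: 35.0
```

>>> apply_moves:
  deltas:
    - {"linear": [8,35,0],"rotation": [0,0,0]}
    - {"linear": [8,43,0],"rotation": [0,0,0]}
    - {"linear": [8,43,0],"rotation": [0,0,0]}
    - {"linear": [8,43,0],"rotation": [0,0,0]}

```text
t: 13.43
position: [545.1, 141.5, 75.0]
orientation: [3.141, 0.001, -0.008]
contact_force: [0.3, 0.8, -3.3]
finger_gap: 0.403
finger_force: 35.0
```

```bash
python3 - <<'E'
from h import *
to(546,142.5,30,-0.006)
E
```

```text
t 13.43 pos [545.1 141.5  75. ] yaw -0.008 F [ 0.3  0.8 -3.3] gap 35.4
  lin [ 0.9 -1.  44.9] rot [ 0.     0.001 -0.002]
```

>>> apply_moves:
  deltas:
    - {"linear": [1,-1,15],"rotation": [0,0,0]}
    - {"linear": [1,-1,28],"rotation": [0,0,0]}
    - {"linear": [1,-1,36],"rotation": [0,0,0]}
    - {"linear": [1,-1,41],"rotation": [0,0,0]}
    - {"linear": [1,-1,44],"rotation": [0,0,0]}
    - {"linear": [1,-1,44],"rotation": [0,0,0]}
    - {"linear": [1,-1,44],"rotation": [0,0,0]}

```text
t: 14.02
position: [546.7, 143.8, 31.6]
orientation: [-3.141, -0.0, -0.005]
contact_force: [-0.5, -0.2, -4.0]
finger_gap: 0.406
finger_force: 35.0
```

>>> apply_moves:
  deltas:
    - {"linear": [0,1,1],"rotation": [0,0,0]}
    - {"linear": [0,1,2],"rotation": [0,0,0]}
    - {"linear": [0,1,2.5],"rotation": [0,0,0]}
    - {"linear": [0,1,2.5],"rotation": [0,0,0]}

```text
t: 14.35
position: [547.0, 142.7, 29.9]
orientation: [-3.141, -0.001, -0.005]
contact_force: [-2.4, 0.1, 4.4]
finger_gap: 0.397
finger_force: 35.0
```

Contact made (the load is off the gripper). Release to 60 mm, rise, and head for the next core at (544,67).

>>> apply_moves:
  deltas:
    - {"linear": [0,0,0],"rotation": [0,0,0]}
    - {"linear": [0,0,0],"rotation": [0,0,0]}
    - {"linear": [0,0,0],"rotation": [0,0,0]}
    - {"linear": [0,0,0],"rotation": [0,0,0]}
    - {"linear": [0,0,-35],"rotation": [0,0,0]}
    - {"linear": [0,0,-70],"rotation": [0,0,0]}
    - {"linear": [0,0,-70],"rotation": [0,0,0]}
  gripper: 0.38

```text
t: 14.93
position: [550.2, 144.0, 105.2]
orientation: [-3.138, -0.009, -0.004]
contact_force: [1.3, 1.5, 0.6]
finger_gap: 0.623
finger_force: 0.0
```

```bash
python3 - <<'E'
from h import *
a=vision.capture('top'); b=vision.capture('scene'); cv2.imwrite('pics/top7.png',a)
v,m=prof(a,'top',544,143,57,-0.008,np.arange(42,60,2),'top',28); groove(v,m,'top',544,143,57)
v,m=prof(b,'scene',544,143,57,-0.008,np.arange(30,60,2),'scene',28); groove(v,m,'scene',544,143,57)
to(545,67,28.5,-0.008)
E
```

```text
top -28:78 -26:95 -24:71 -22:47 -20:25 -18:16 -16:20 -14:31 -12:45 -10:54 -8:61 -6:56 -4:50 -2:40 0:39 2:43 4:50 6:57 8:56 10:52 12:43 14:40 16:44 18:45 20:45 22:46 24:46 26:47 28:47
 edges -28.0 28.0 dip -17.6 depth 21 angle -43.4 axis_y 143.9
scene -28:89 -26:85 -24:77 -22:65 -20:59 -18:72 -16:88 -14:101 -12:108 -10:115 -8:122 -6:126 -4:130 -2:125 0:87 2:30 4:18 6:48 8:98 10:118 12:109 14:93 16:78 18:76 20:79 22:79 24:78 26:80 28:81
 edges -28.0 28.0 dip 3.7 depth 56 angle -6.5 axis_y 146.0
t 15.03 pos [547.6 143.  100.6] yaw -0.006 F [ 0.7  0.1 -1.8] gap 54.4
  lin [-2.3 76.2 71.9] rot [-0.002 -0.003  0.002]
```

Core A is back, with its groove within about 5° of the top. Next core.

>>> apply_moves:
  deltas:
    - {"linear": [-1,40,0],"rotation": [0,0,0]}
    - {"linear": [-2,76,0],"rotation": [0,0,0]}
    - {"linear": [-2,76,0],"rotation": [0,0,0]}
    - {"linear": [-2,76,25],"rotation": [0,0,0]}
    - {"linear": [-2,76,50],"rotation": [0,0,0]}
    - {"linear": [-2,76,65],"rotation": [0,0,0]}
    - {"linear": [-2,76,71],"rotation": [0,0,0]}
    - {"linear": [-2,76,71],"rotation": [0,0,0]}

```text
t: 15.7
position: [542.6, 65.6, 25.7]
orientation: [3.14, 0.004, -0.006]
contact_force: [-0.9, 0.6, 0.0]
finger_gap: 0.619
finger_force: 0.0
```

>>> apply_moves:
  deltas:
    - {"linear": [0,0,0],"rotation": [0,0,0]}
    - {"linear": [0,0,0],"rotation": [0,0,0]}
    - {"linear": [0,0,0],"rotation": [0,0,0]}
    - {"linear": [0,0,0],"rotation": [0,0,0]}
    - {"linear": [0,0,0],"rotation": [0,0,0]}
    - {"linear": [0,0,0],"rotation": [0,0,0]}
    - {"linear": [0,0,0],"rotation": [0,0,0]}
  gripper: 1
  grip_force: 35

```text
t: 16.28
position: [544.7, 66.6, 28.8]
orientation: [-3.141, -0.002, -0.005]
contact_force: [-0.9, -1.4, 6.2]
finger_gap: 0.401
finger_force: 35.0
```

>>> apply_moves:
  deltas:
    - {"linear": [0,0,-20],"rotation": [0,0,0]}
    - {"linear": [0,0,-55],"rotation": [0,0,0]}
    - {"linear": [-10,-38,-62],"rotation": [0,0,0]}
    - {"linear": [-20,-77,-62],"rotation": [0,0,0]}
    - {"linear": [-30,-116,-60],"rotation": [0,0,0]}
    - {"linear": [-40,-154,-58],"rotation": [0,0,0]}
    - {"linear": [-50,-192,-54],"rotation": [0,0,0.02]}
    - {"linear": [-58,-230,-50],"rotation": [0,0,0.053]}

```text
t: 16.95
position: [485.8, 298.1, 77.4]
orientation: [3.141, 0.001, -0.06]
contact_force: [1.0, -0.2, -3.7]
finger_gap: 0.403
finger_force: 35.0
```

>>> apply_moves:
  deltas:
    - {"linear": [-1,-23,10],"rotation": [0,0,0]}
    - {"linear": [-1,-23,20],"rotation": [0,0,0]}
    - {"linear": [-1,-23,30],"rotation": [0,0,0]}
    - {"linear": [-1,-23,40],"rotation": [0,0,0]}
    - {"linear": [-1,-23,50],"rotation": [0,0,0]}
    - {"linear": [-1,-23,58],"rotation": [0,0,0]}
    - {"linear": [-1,-23,58],"rotation": [0,0,0]}
    - {"linear": [-1,-23,58],"rotation": [0,0,0]}

```text
t: 17.62
position: [487.8, 318.8, 19.3]
orientation: [3.141, 0.001, -0.06]
contact_force: [-0.2, 0.6, -3.2]
finger_gap: 0.401
finger_force: 35.0
```

```bash
python3 - <<'E'
from h import *
to(485.5,320,14,-0.058)
E
```

```text
t 17.62 pos [487.8 318.8  19.3] yaw -0.06 F [-0.2  0.6 -3.2] gap 35.3
  lin [-2.3 -1.1  5.3] rot [ 0.001  0.001 -0.002]
```

>>> apply_moves:
  deltas:
    - {"linear": [0,0,2],"rotation": [0,0,0]}
    - {"linear": [0,0,4],"rotation": [0,0,0]}
    - {"linear": [0,0,5],"rotation": [0,0,0]}
    - {"linear": [0,0,5],"rotation": [0,0,0]}

```text
t: 17.95
position: [487.8, 319.7, 14.9]
orientation: [-3.141, -0.0, -0.059]
contact_force: [-0.3, -0.1, -4.3]
finger_gap: 0.403
finger_force: 35.0
```

>>> apply_moves:
  deltas:
    - {"linear": [0,0,0],"rotation": [0,0,0]}
    - {"linear": [0,0,0],"rotation": [0,0,0]}
    - {"linear": [0,0,0],"rotation": [0,0,0]}
  gripper: 0.47

```text
t: 18.2
position: [488.2, 320.3, 15.5]
orientation: [-3.141, -0.001, -0.058]
contact_force: [0.2, -0.1, 0.2]
finger_gap: 0.52
finger_force: 0.0
```

>>> apply_moves:
  deltas:
    - {"linear": [0,-5,0],"rotation": [0,0,0]}
    - {"linear": [0,-10,0],"rotation": [0,0,0]}
    - {"linear": [0,-15,0],"rotation": [0,0,0]}
    - {"linear": [0,-20,0],"rotation": [0,0,0]}
    - {"linear": [0,-24,0],"rotation": [0,0,0]}
    - {"linear": [0,-27,0],"rotation": [0,0,0]}
    - {"linear": [0,-27,0],"rotation": [0,0,0]}
    - {"linear": [0,-27,0],"rotation": [0,0,0]}

```text
t: 18.87
position: [489.3, 346.9, 14.7]
orientation: [3.141, 0.0, -0.059]
contact_force: [0.8, 0.0, 0.5]
finger_gap: 0.531
finger_force: 0.0
```

```bash
python3 look.py 488 345 -0.058 8
```

```text
19.0 [489.2 346.5  14.7] F [ 1.2 -0.9 -0.6] gap 46.4
top+x -28:19 -26:19 -24:18 -22:18 -20:26 -18:44 -16:64 -14:84 -12:98 -10:109 -8:116 -6:123 -4:130 -2:134 0:134 2:93 4:37 6:47 8:67 10:90 12:100 14:87 16:65 18:34 20:21 22:15 24:14 26:15 28:18
top+x edges -16.4 16.3 dip 5.2 depth 49 angle 6.6 axis_y 347.6
top-x -28:13 -26:11 -24:8 -22:15 -20:24 -18:38 -16:47 -14:52 -12:57 -10:61 -8:62 -6:64 -4:67 -2:65 0:58 2:43 4:24 6:33 8:48 10:58 12:64 14:58 16:44 18:21 20:13 22:10 24:7 26:5 28:4
top-x edges -19.2 17.2 dip 4.4 depth 24 angle 4.9 axis_y 346.6
scene -28:8 -26:5 -24:10 -22:22 -20:45 -18:66 -16:80 -14:90 -12:98 -10:105 -8:111 -6:117 -4:121 -2:123 0:124 2:107 4:63 6:26 8:30 10:72 12:108 14:107 16:76 18:37 20:21 22:21 24:21 26:20 28:19
scene edges -19.0 17.1 dip 6.6 depth 50 angle -1.0 axis_y 349.9
```

>>> apply_moves:
  deltas:
    - {"linear": [0,1,0],"rotation": [0,0,0]}
    - {"linear": [0,1,0],"rotation": [0,0,0]}
    - {"linear": [0,1,0],"rotation": [0,0,0]}
    - {"linear": [0,1,0],"rotation": [0,0,0]}
    - {"linear": [0,1,0],"rotation": [0,0,0]}
  gripper: 1
  grip_force: 35

```text
t: 19.38
position: [489.4, 345.6, 14.9]
orientation: [3.142, -0.0, -0.059]
contact_force: [0.3, -0.5, 0.5]
finger_gap: 0.401
finger_force: 35.0
```

```bash
python3 look.py 488 345 -0.058 9|grep -v :; python3 - <<'E'
from h import *
to(546,66.6,75,-0.006)
E
```

```text
19.5 [489.4 345.6  14.9] F [-0.3 -1.3 -0.6] gap 35.6
top+x edges -18.4 15.2 dip 2.1 depth 31 angle 0.6 axis_y 346.0
top-x edges -19.6 16.6 dip 1.7 depth 25 angle -1.9 axis_y 346.1
scene edges -20.3 15.8 dip 3.8 depth 54 angle -6.5 axis_y 348.6
t 19.48 pos [489.4 345.6  14.9] yaw -0.059 F [-0.3 -1.3 -0.6] gap 35.6
  lin [ 73.  275.2 -60.1] rot [ 0.    -0.    -0.053]
```

>>> apply_moves:
  deltas:
    - {"linear": [0,0,-25],"rotation": [0,0,0]}
    - {"linear": [0,0,-60],"rotation": [0,0,0]}
    - {"linear": [10,40,-64],"rotation": [0,0,0]}
    - {"linear": [20,80,-66],"rotation": [0,0,0]}
    - {"linear": [30,120,-66],"rotation": [0,0,-0.02]}
    - {"linear": [42,160,-66],"rotation": [0,0,-0.053]}
    - {"linear": [53,200,-66],"rotation": [0,0,-0.053]}
    - {"linear": [64,240,-66],"rotation": [0,0,-0.053]}

```text
t: 20.15
position: [538.4, 100.4, 80.4]
orientation: [3.141, 0.001, -0.005]
contact_force: [0.7, -0.5, -2.7]
finger_gap: 0.403
finger_force: 35.0
```

>>> apply_moves:
  deltas:
    - {"linear": [6,33,0],"rotation": [0,0,0]}
    - {"linear": [6,36,0],"rotation": [0,0,0]}
    - {"linear": [6,36,0],"rotation": [0,0,0]}
    - {"linear": [6,36,0],"rotation": [0,0,0]}

```text
t: 20.48
position: [544.5, 66.0, 80.4]
orientation: [3.142, 0.001, -0.007]
contact_force: [-0.1, 1.1, -3.9]
finger_gap: 0.401
finger_force: 35.0
```

```bash
python3 - <<'E'
from h import *
to(544.7,66.6,30,-0.006)
E
```

```text
t 20.48 pos [544.5  66.   80.4] yaw -0.007 F [-0.1  1.1 -3.9] gap 35.3
  lin [ 0.2 -0.6 50.4] rot [ 0.     0.001 -0.001]
```

>>> apply_moves:
  deltas:
    - {"linear": [0,0,15],"rotation": [0,0,0]}
    - {"linear": [0,0,30],"rotation": [0,0,0]}
    - {"linear": [0,0,40],"rotation": [0,0,0]}
    - {"linear": [0,0,46],"rotation": [0,0,0]}
    - {"linear": [0,0,49],"rotation": [0,0,0]}
    - {"linear": [0,0,50],"rotation": [0,0,0]}
    - {"linear": [0,0,50],"rotation": [0,0,0]}
    - {"linear": [0,0,50],"rotation": [0,0,0]}

```text
t: 21.15
position: [545.3, 66.7, 31.3]
orientation: [-3.141, -0.001, -0.006]
contact_force: [0.0, -0.1, -3.7]
finger_gap: 0.405
finger_force: 35.0
```

>>> apply_moves:
  deltas:
    - {"linear": [0,0,1],"rotation": [0,0,0]}
    - {"linear": [0,0,2],"rotation": [0,0,0]}
    - {"linear": [0,0,2],"rotation": [0,0,0]}
    - {"linear": [0,0,2],"rotation": [0,0,0]}

```text
t: 21.48
position: [545.6, 66.6, 30.2]
orientation: [-3.141, -0.002, -0.005]
contact_force: [-2.3, 1.0, 6.2]
finger_gap: 0.402
finger_force: 35.0
```

>>> apply_moves:
  deltas:
    - {"linear": [0,0,0],"rotation": [0,0,0]}
    - {"linear": [0,0,0],"rotation": [0,0,0]}
    - {"linear": [0,0,0],"rotation": [0,0,0]}
    - {"linear": [0,0,0],"rotation": [0,0,0]}
    - {"linear": [0,0,-35],"rotation": [0,0,0]}
    - {"linear": [0,0,-70],"rotation": [0,0,0]}
    - {"linear": [0,0,-70],"rotation": [0,0,0]}
    - {"linear": [0,0,-70],"rotation": [0,0,0]}
  gripper: 0.38

```text
t: 22.15
position: [546.4, 67.0, 101.1]
orientation: [-3.14, -0.004, -0.006]
contact_force: [0.3, -0.9, -0.9]
finger_gap: 0.62
finger_force: 0.0
```

```bash
python3 - <<'E'
from h import *
a=vision.capture('top'); b=vision.capture('scene'); cv2.imwrite('pics/top10.png',a); cv2.imwrite('pics/scene10.png',b)
to(545,-9,28.5,-0.008)
A=cv2.resize(a[155:245,115:300],None,fx=4,fy=4,interpolation=cv2.INTER_CUBIC)
B=cv2.resize(b[180:240,215:415],None,fx=4,fy=4,interpolation=cv2.INTER_CUBIC)
out=np.zeros((600,800,3),np.uint8)
for im,(x,y) in((A,(0,0)),(B,(0,360))): out[y:y+im.shape[0],x:x+im.shape[1]]=im
cv2.imwrite('pics/c10.png',cv2.convertScaleAbs(out,alpha=1.4))
E
```

```text
t 22.25 pos [544.6  66.2  98.7] yaw -0.006 F [ 0.7 -0.  -0.2] gap 54.9
  lin [ 0.9 75.2 70.1] rot [-0.     0.     0.002]
```

View pics/c10.png

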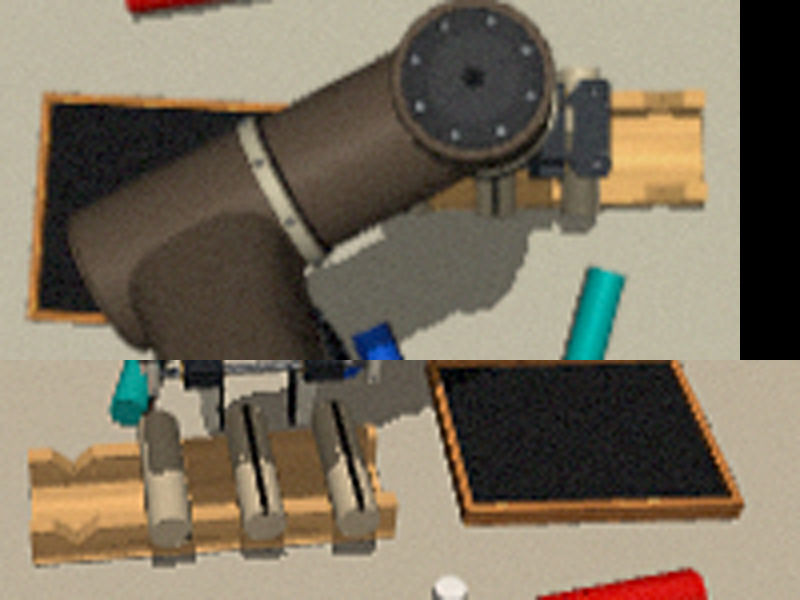

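The scene view shows two cores seated with their grooves on top, at crop (255,460) and (348,455). The third is at (165,480), still to be done.

>>> apply_moves:
  deltas:
    - {"linear": [0,40,0],"rotation": [0,0,0]}
    - {"linear": [0,75,0],"rotation": [0,0,0]}
    - {"linear": [0,75,0],"rotation": [0,0,0]}
    - {"linear": [0,75,25],"rotation": [0,0,0]}
    - {"linear": [0,75,50],"rotation": [0,0,0]}
    - {"linear": [0,75,64],"rotation": [0,0,0]}
    - {"linear": [0,75,69],"rotation": [0,0,0]}
    - {"linear": [0,75,69],"rotation": [0,0,0]}

```text
t: 22.92
position: [542.9, -9.2, 27.7]
orientation: [3.14, 0.004, -0.006]
contact_force: [0.6, -0.0, -0.2]
finger_gap: 0.62
finger_force: 0.0
```

>>> apply_moves:
  deltas:
    - {"linear": [0,0,0],"rotation": [0,0,0]}
    - {"linear": [0,0,0],"rotation": [0,0,0]}
    - {"linear": [0,0,0],"rotation": [0,0,0]}
    - {"linear": [0,0,0],"rotation": [0,0,0]}
    - {"linear": [0,0,0],"rotation": [0,0,0]}
    - {"linear": [0,0,0],"rotation": [0,0,0]}
    - {"linear": [0,0,0],"rotation": [0,0,0]}
    - {"linear": [0,0,0],"rotation": [0,0,0]}
  gripper: 1
  grip_force: 35

```text
t: 23.58
position: [545.1, -9.2, 31.0]
orientation: [3.141, -0.002, -0.005]
contact_force: [0.7, -5.2, 0.8]
finger_gap: 0.402
finger_force: 35.0
```

>>> apply_moves:
  deltas:
    - {"linear": [0,0,-25],"rotation": [0,0,0]}
    - {"linear": [0,0,-62],"rotation": [0,0,0]}
    - {"linear": [0,0,-66],"rotation": [0,0,0]}
    - {"linear": [-7,-39,-66],"rotation": [0,0,0]}
    - {"linear": [-14,-78,-66],"rotation": [0,0,0]}
    - {"linear": [-21,-117,-66],"rotation": [0,0,0]}
    - {"linear": [-28,-156,-66],"rotation": [0,0,0]}
    - {"linear": [-35,-195,-66],"rotation": [0,0,0]}

```text
t: 24.25
position: [509.9, 188.3, 96.5]
orientation: [-3.141, -0.001, -0.006]
contact_force: [0.7, 0.1, -1.9]
finger_gap: 0.401
finger_force: 35.0
```

>>> apply_moves:
  deltas:
    - {"linear": [-8,-38,0],"rotation": [0,0,0]}
    - {"linear": [-16,-76,0],"rotation": [0,0,0.02]}
    - {"linear": [-22,-114,0],"rotation": [0,0,0.053]}
    - {"linear": [-24,-134,10],"rotation": [0,0,0.053]}
    - {"linear": [-24,-134,30],"rotation": [0,0,0.053]}
    - {"linear": [-24,-134,50],"rotation": [0,0,0.053]}
    - {"linear": [-24,-134,65],"rotation": [0,0,0.053]}
    - {"linear": [-24,-134,70],"rotation": [0,0,0.053]}

```text
t: 24.92
position: [485.9, 319.8, 23.7]
orientation: [3.139, 0.002, -0.059]
contact_force: [0.2, -0.9, -2.5]
finger_gap: 0.4
finger_force: 35.0
```

```bash
python3 - <<'E'
from h import *
to(486,320,16,-0.058)
E
```

```text
t 24.92 pos [485.9 319.8  23.7] yaw -0.059 F [ 0.2 -0.9 -2.5] gap 35.2
  lin [ 0.1 -0.2  7.7] rot [ 0.002  0.002 -0.001]
```

>>> apply_moves:
  deltas:
    - {"linear": [0,0,2],"rotation": [0,0,0]}
    - {"linear": [0,0,4],"rotation": [0,0,0]}
    - {"linear": [0,0,6],"rotation": [0,0,0]}
    - {"linear": [0,0,7],"rotation": [0,0,0]}
    - {"linear": [0,0,7],"rotation": [0,0,0]}
    - {"linear": [0,0,7],"rotation": [0,0,0]}

```text
t: 25.42
position: [487.6, 320.8, 19.4]
orientation: [-3.141, -0.001, -0.059]
contact_force: [0.5, -0.8, -3.1]
finger_gap: 0.402
finger_force: 35.0
```

>>> apply_moves:
  deltas:
    - {"linear": [0,0,2],"rotation": [0,0,0]}
    - {"linear": [0,0,3.5],"rotation": [0,0,0]}
    - {"linear": [0,0,3.5],"rotation": [0,0,0]}
    - {"linear": [0,0,3.5],"rotation": [0,0,0]}

```text
t: 25.75
position: [487.5, 320.8, 15.5]
orientation: [-3.141, -0.0, -0.059]
contact_force: [-0.1, -0.3, -0.5]
finger_gap: 0.402
finger_force: 35.0
```

>>> apply_moves:
  deltas:
    - {"linear": [0,0,0],"rotation": [0,0,0]}
    - {"linear": [0,0,0],"rotation": [0,0,0]}
    - {"linear": [0,0,0],"rotation": [0,0,0]}
  gripper: 0.47

```text
t: 26.0
position: [487.5, 320.8, 15.5]
orientation: [-3.141, -0.0, -0.059]
contact_force: [0.3, 0.7, 0.5]
finger_gap: 0.519
finger_force: 0.0
```

```bash
python3 look.py 486 320 -0.058 11; python3 -c "
from h import *
to(486,320,15,-.058)"
```

```text
26.1 [487.4 320.8  15.4] F [-0.2 -1.1  0.1] gap 46.3
top+x -28:22 -26:19 -24:17 -22:18 -20:28 -18:49 -16:71 -14:92 -12:103 -10:112 -8:119 -6:125 -4:130 -2:134 0:135 2:133 4:129 6:119 8:107 10:92 12:79 14:65 16:48 18:25 20:20 22:23 24:31 26:37 28:52
top+x edges -17.0 14.5 dip 9.6 depth 11 angle 32.5 axis_y 321.2
top-x -28:9 -26:8 -24:8 -22:17 -20:27 -18:40 -16:49 -14:52 -12:56 -10:60 -8:62 -6:64 -4:66 -2:68 0:70 2:70 4:70 6:69 8:67 10:64 12:61 14:54 16:40 18:20 20:11 22:7 24:7 26:6 28:6
top-x edges -19.3 16.9 dip -15.0 depth 3 angle -61.1 axis_y 321.2
scene -28:9 -26:6 -24:10 -22:26 -20:50 -18:73 -16:86 -14:93 -12:101 -10:108 -8:114 -6:118 -4:121 -2:124 0:126 2:125 4:125 6:124 8:122 10:119 12:112 14:90 16:47 18:18 20:16 22:18 24:20 26:21 28:19
scene edges -19.5 15.6 dip -15.3 depth 7 angle -74.4 axis_y 323.5
t 26.1 pos [487.4 320.8  15.4] yaw -0.059 F [-0.2 -1.1  0.1] gap 46.3
  lin [-1.4  0.8  0.4] rot [-0.    -0.    -0.001]
```

>>> apply_moves:
  deltas:
    - {"linear": [0,-5,0],"rotation": [0,0,0]}
    - {"linear": [0,-10,0],"rotation": [0,0,0]}
    - {"linear": [0,-15,0],"rotation": [0,0,0]}
    - {"linear": [0,-20,0],"rotation": [0,0,0]}
    - {"linear": [0,-24,0],"rotation": [0,0,0]}
    - {"linear": [0,-27,0],"rotation": [0,0,0]}
    - {"linear": [0,-27,0],"rotation": [0,0,0]}
    - {"linear": [0,-27,0],"rotation": [0,0,0]}

```text
t: 26.77
position: [488.8, 347.8, 15.2]
orientation: [3.141, 0.0, -0.059]
contact_force: [0.4, -0.2, -0.2]
finger_gap: 0.534
finger_force: 0.0
```

```bash
python3 look.py 488 347 -0.058 12
```

```text
26.9 [488.8 347.4  15.2] F [-0.7  0.2 -0.1] gap 46.8
top+x -28:17 -26:16 -24:18 -22:23 -20:34 -18:54 -16:77 -14:91 -12:103 -10:108 -8:115 -6:126 -4:135 -2:143 0:145 2:144 4:137 6:129 8:119 10:109 12:99 14:79 16:52 18:35 20:19 22:16 24:15 26:18 28:22
top+x edges -17.1 15.0 dip 11.3 depth 9 angle 37.8 axis_y 348.6
top-x -28:6 -26:7 -24:10 -22:16 -20:29 -18:39 -16:48 -14:53 -12:58 -10:62 -8:65 -6:67 -4:69 -2:72 0:73 2:73 4:70 6:68 8:66 10:64 12:60 14:51 16:35 18:20 20:9 22:10 24:11 26:8 28:6
top-x edges -19.3 16.3 dip -15.6 depth 5 angle -64.6 axis_y 348.1
scene -28:9 -26:9 -24:15 -22:34 -20:56 -18:72 -16:84 -14:94 -12:101 -10:107 -8:114 -6:118 -4:121 -2:123 0:125 2:127 4:126 6:123 8:122 10:120 12:113 14:93 16:55 18:23 20:14 22:17 24:19 26:18 28:17
scene edges -19.9 15.9 dip -15.6 depth 7 angle -75.7 axis_y 350.9
```

>>> apply_moves:
  deltas:
    - {"linear": [0,-5,0],"rotation": [0,0,0]}
    - {"linear": [0,-10,0],"rotation": [0,0,0]}
    - {"linear": [0,-15,0],"rotation": [0,0,0]}
    - {"linear": [0,-20,0],"rotation": [0,0,0]}
    - {"linear": [0,-24,0],"rotation": [0,0,0]}
    - {"linear": [0,-27,0],"rotation": [0,0,0]}
    - {"linear": [0,-27,0],"rotation": [0,0,0]}
    - {"linear": [0,-27,0],"rotation": [0,0,0]}

```text
t: 27.53
position: [490.4, 374.7, 15.2]
orientation: [3.141, 0.0, -0.059]
contact_force: [-0.5, -0.5, 0.0]
finger_gap: 0.528
finger_force: 0.0
```

```bash
python3 look.py 490 374 -0.058 13
```

```text
27.6 [490.4 374.4  15.2] F [-0.2  0.1  0.2] gap 46.7
top+x -28:18 -26:18 -24:16 -22:12 -20:23 -18:41 -16:68 -14:93 -12:105 -10:115 -8:122 -6:128 -4:135 -2:137 0:137 2:134 4:132 6:127 8:122 10:116 12:104 14:90 16:58 18:24 20:18 22:15 24:16 26:16 28:14
top+x edges -16.5 15.8 dip 12.0 depth 8 angle 36.2 axis_y 376.5
top-x -28:10 -26:9 -24:9 -22:10 -20:16 -18:25 -16:40 -14:55 -12:58 -10:61 -8:63 -6:65 -4:68 -2:69 0:70 2:72 4:73 6:71 8:69 10:66 12:61 14:56 16:35 18:13 20:7 22:4 24:6 26:8 28:9
top-x edges -17.0 16.2 dip 11.8 depth 3 angle 34.0 axis_y 376.5
scene -28:6 -26:9 -24:14 -22:13 -20:16 -18:39 -16:73 -14:94 -12:102 -10:109 -8:113 -6:117 -4:122 -2:125 0:124 2:124 4:125 6:124 8:123 10:120 12:112 14:84 16:44 18:21 20:14 22:15 24:18 26:19 28:16
scene edges -17.0 15.4 dip -13.6 depth 6 angle -79.8 axis_y 379.4
```

>>> apply_moves:
  deltas:
    - {"linear": [0,-5,0],"rotation": [0,0,0]}
    - {"linear": [0,-10,0],"rotation": [0,0,0]}
    - {"linear": [0,-15,0],"rotation": [0,0,0]}
    - {"linear": [0,-19,0],"rotation": [0,0,0]}
    - {"linear": [0,-22,0],"rotation": [0,0,0]}
    - {"linear": [0,-24,0],"rotation": [0,0,0]}
    - {"linear": [0,-24,0],"rotation": [0,0,0]}
    - {"linear": [0,-24,0],"rotation": [0,0,0]}

```text
t: 28.3
position: [491.8, 398.6, 15.2]
orientation: [3.141, 0.0, -0.059]
contact_force: [-0.2, -1.1, 0.2]
finger_gap: 0.529
finger_force: 0.0
```

```bash
python3 look.py 491 398 -0.058 14
```

```text
28.4 [491.8 398.3  15.2] F [ 0.2  0.3 -0.3] gap 46.5
top+x -28:15 -26:12 -24:11 -22:26 -20:45 -18:69 -16:86 -14:93 -12:102 -10:115 -8:119 -6:117 -4:83 -2:56 0:62 2:81 4:114 6:123 8:120 10:111 12:100 14:78 16:53 18:26 20:15 22:14 24:16 26:18 28:17
top+x edges -19.2 15.8 dip -1.0 depth 34 angle -12.0 axis_y 399.4
top-x -28:8 -26:9 -24:8 -22:19 -20:31 -18:43 -16:51 -14:55 -12:57 -10:60 -8:61 -6:58 -4:39 -2:26 0:30 2:44 4:65 6:69 8:67 10:65 12:61 14:49 16:32 18:11 20:6 22:9 24:9 26:9 28:10
top-x edges -20.0 16.1 dip -1.1 depth 20 angle -11.7 axis_y 399.1
scene -28:6 -26:14 -24:32 -22:52 -20:69 -18:82 -16:91 -14:98 -12:105 -10:112 -8:118 -6:120 -4:98 -2:50 0:19 2:26 4:65 6:108 8:123 10:119 12:102 14:66 16:30 18:18 20:18 22:19 24:22 26:23 28:15
scene edges -21.6 14.6 dip 0.7 depth 51 angle -15.4 axis_y 401.1
```

>>> apply_moves:
  deltas:
    - {"linear": [0,-2,0],"rotation": [0,0,0]}
    - {"linear": [0,-4.5,0],"rotation": [0,0,0]}
    - {"linear": [0,-4.5,0],"rotation": [0,0,0]}
    - {"linear": [0,-4.5,0],"rotation": [0,0,0]}
    - {"linear": [0,-4.5,0],"rotation": [0,0,0]}
    - {"linear": [0,-4.5,0],"rotation": [0,0,0]}
  gripper: 1
  grip_force: 35

```text
t: 28.9
position: [492.3, 403.2, 15.3]
orientation: [-3.141, -0.0, -0.059]
contact_force: [0.4, 1.0, -0.7]
finger_gap: 0.401
finger_force: 35.0
```

```bash
python3 look.py 491 402 -0.058 15|grep -v :; python3 - <<'E'
from h import *
to(545.1,-9.2,90,-0.006)
E
```

```text
29.0 [492.2 403.1  15.4] F [ 0.2  1.7 -1.3] gap 35.5
top+x edges -18.4 16.3 dip 5.1 depth 50 angle 6.4 axis_y 404.1
top-x edges -19.4 17.0 dip 5.0 depth 28 angle 5.6 axis_y 403.9
scene edges -20.8 15.8 dip 6.3 depth 50 angle -0.2 axis_y 406.1
t 29.0 pos [492.2 403.1  15.4] yaw -0.059 F [ 0.2  1.7 -1.3] gap 35.5
  lin [ 77.  408.5 -74.7] rot [-0.    -0.    -0.053]
```

>>> apply_moves:
  deltas:
    - {"linear": [0,0,-25],"rotation": [0,0,0]}
    - {"linear": [0,0,-62],"rotation": [0,0,0]}
    - {"linear": [7,36,-75],"rotation": [0,0,0]}
    - {"linear": [14,76,-77],"rotation": [0,0,0]}
    - {"linear": [22,116,-77],"rotation": [0,0,-0.02]}
    - {"linear": [30,156,-77],"rotation": [0,0,-0.053]}
    - {"linear": [38,196,-77],"rotation": [0,0,-0.053]}
    - {"linear": [46,236,-77],"rotation": [0,0,-0.053]}

```text
t: 29.67
position: [523.4, 162.5, 92.1]
orientation: [3.141, 0.001, -0.005]
contact_force: [0.7, 0.7, -2.5]
finger_gap: 0.403
finger_force: 35.0
```

```bash
python3 - <<'E'
from h import *
to(545.1,-9.2,90,-0.006)
E
```

```text
t 29.67 pos [523.4 162.5  92.1] yaw -0.005 F [ 0.7  0.7 -2.5] gap 35.5
  lin [ 22.6 171.6   2.2] rot [0.    0.001 0.001]
```

>>> apply_moves:
  deltas:
    - {"linear": [6,40,0],"rotation": [0,0,0]}
    - {"linear": [11,80,0],"rotation": [0,0,0]}
    - {"linear": [17,120,0],"rotation": [0,0,0]}
    - {"linear": [22,155,0],"rotation": [0,0,0]}
    - {"linear": [22.5,172,0],"rotation": [0,0,0]}
    - {"linear": [22.5,172,0],"rotation": [0,0,0]}
    - {"linear": [22.5,172,20],"rotation": [0,0,0]}
    - {"linear": [22.5,172,30],"rotation": [0,0,0]}

```text
t: 30.33
position: [544.8, -7.9, 61.1]
orientation: [-3.141, 0.001, -0.008]
contact_force: [-1.8, 0.3, -3.0]
finger_gap: 0.397
finger_force: 35.0
```

```bash
python3 - <<'E'
from h import *
to(545.1,-9.2,31,-0.006)
E
```

```text
t 30.33 pos [544.8  -7.9  61.1] yaw -0.008 F [-1.8  0.3 -3. ] gap 34.9
  lin [ 0.3  1.3 30.1] rot [-0.     0.001 -0.002]
```

>>> apply_moves:
  deltas:
    - {"linear": [0,0.5,12],"rotation": [0,0,0]}
    - {"linear": [0,0.5,21],"rotation": [0,0,0]}
    - {"linear": [0,0.5,26],"rotation": [0,0,0]}
    - {"linear": [0,0.5,29],"rotation": [0,0,0]}
    - {"linear": [0,0.5,29],"rotation": [0,0,0]}
    - {"linear": [0,0.5,29],"rotation": [0,0,0]}

```text
t: 30.83
position: [546.0, -7.6, 33.5]
orientation: [-3.142, -0.0, -0.005]
contact_force: [-0.2, -0.3, -2.2]
finger_gap: 0.403
finger_force: 35.0
```

>>> apply_moves:
  deltas:
    - {"linear": [-0.5,1.5,1],"rotation": [0,0,0]}
    - {"linear": [-0.5,1.5,2],"rotation": [0,0,0]}
    - {"linear": [-0.5,1.5,3],"rotation": [0,0,0]}
    - {"linear": [-0.5,1.5,3.5],"rotation": [0,0,0]}
    - {"linear": [-0.5,1.5,3.5],"rotation": [0,0,0]}

```text
t: 31.25
position: [545.6, -9.3, 30.9]
orientation: [3.142, -0.001, -0.005]
contact_force: [-2.8, 0.8, 7.0]
finger_gap: 0.406
finger_force: 35.0
```

>>> apply_moves:
  deltas:
    - {"linear": [0,0,0],"rotation": [0,0,0]}
    - {"linear": [0,0,0],"rotation": [0,0,0]}
    - {"linear": [0,0,0],"rotation": [0,0,0]}
    - {"linear": [0,0,0],"rotation": [0,0,0]}
    - {"linear": [0,0,-35],"rotation": [0,0,0]}
    - {"linear": [0,0,-70],"rotation": [0,0,0]}
    - {"linear": [0,0,-110],"rotation": [0,0,0]}
    - {"linear": [0,40,-125],"rotation": [0,0,0]}
  gripper: 0.38

```text
t: 31.92
position: [548.6, -44.9, 160.2]
orientation: [-3.141, -0.008, -0.0]
contact_force: [3.4, -0.8, 0.5]
finger_gap: 0.619
finger_force: 0.0
```

>>> apply_moves:
  deltas:
    - {"linear": [-20,40,0],"rotation": [0,0,-0.1]}
    - {"linear": [-30,80,0],"rotation": [0,0,-0.2]}
    - {"linear": [-40,120,0],"rotation": [0,0,-0.23]}
    - {"linear": [-50,160,0],"rotation": [0,0,-0.23]}
    - {"linear": [-50,200,0],"rotation": [0,0,-0.23]}
    - {"linear": [-50,240,0],"rotation": [0,0,-0.23]}
    - {"linear": [-50,270,0],"rotation": [0,0,-0.23]}
    - {"linear": [-50,270,0],"rotation": [0,0,-0.23]}

```text
t: 32.58
position: [492.9, -322.8, 153.9]
orientation: [3.141, 0.001, 0.22]
contact_force: [1.7, 0.5, 0.3]
finger_gap: 0.621
finger_force: 0.0
```

```bash
python3 - <<'E'
from h import *
a=vision.capture('top'); b=vision.capture('scene'); cv2.imwrite('pics/top16.png',a); cv2.imwrite('pics/scene16.png',b)
to(499,-352,150,0.225)
for y in(143,67,-9):
  for n,im,us in(('top',a,np.arange(-20,60,3)),('scene',b,np.arange(20,60,3))):
    v,m=prof(im,n,544,y,57,-0.008,us,f'{n} {y}',26)
A=cv2.resize(a[160:225,200:300],None,fx=4,fy=4,interpolation=cv2.INTER_CUBIC)
B=cv2.resize(b[180:240,215:315],None,fx=4,fy=4,interpolation=cv2.INTER_CUBIC)
C=cv2.resize(a[145:205,320:385],None,fx=5,fy=5,interpolation=cv2.INTER_CUBIC)
D=cv2.resize(b[195:255,120:190],None,fx=5,fy=5,interpolation=cv2.INTER_CUBIC)
out=np.zeros((600,800,3),np.uint8)
for im,(x,y) in((A,(0,0)),(B,(400,0)),(C,(0,290)),(D,(400,290))):
    out[y:y+im.shape[0],x:x+im.shape[1]]=im[:600-y,:800-x]
cv2.imwrite('pics/c16.png',cv2.convertScaleAbs(out,alpha=1.3))
E
```

```text
t 32.68 pos [ 492.8 -319.3  153.8] yaw 0.221 F [ 0.2  0.1 -0.1] gap 54.6
  lin [-1.2 33.3  3.8] rot [-0.001  0.001 -0.004]
top 143 -26:132 -24:131 -22:126 -20:117 -18:107 -16:96 -14:104 -12:117 -10:126 -8:134 -6:139 -4:134 -2:119 0:86 2:45 4:65 6:90 8:112 10:122 12:114 14:108 16:102 18:115 20:130 22:131 24:132 26:132
scene 143 -26:88 -24:74 -22:64 -20:60 -18:73 -16:90 -14:102 -12:110 -10:116 -8:123 -6:128 -4:132 -2:126 0:83 2:29 4:18 6:51 8:103 10:118 12:109 14:98 16:104 18:120 20:126 22:123 24:120 26:125
top 67 -26:136 -24:135 -22:132 -20:122 -18:106 -16:104 -14:108 -12:118 -10:127 -8:132 -6:133 -4:127 -2:99 0:57 2:73 4:98 6:118 8:129 10:122 12:112 14:100 16:95 18:93 20:115 22:132 24:133 26:133
scene 67 -26:131 -24:122 -22:91 -20:66 -18:72 -16:88 -14:101 -12:111 -10:119 -8:125 -6:129 -4:130 -2:91 0:30 2:18 4:50 6:103 8:123 10:117 12:105 14:94 16:95 18:113 20:128 22:129 24:127 26:127
top -9 -26:135 -24:135 -22:134 -20:131 -18:119 -16:102 -14:108 -12:118 -10:126 -8:134 -6:140 -4:138 -2:129 0:88 2:46 4:72 6:97 8:116 10:121 12:113 14:101 16:88 18:89 20:95 22:120 24:135 26:136
scene -9 -26:130 -24:130 -22:131 -20:118 -18:84 -16:83 -14:100 -12:111 -10:118 -8:125 -6:130 -4:133 -2:121 0:73 2:24 4:24 6:66 8:110 10:116 12:105 14:93 16:86 18:104 20:126 22:131 24:129 26:129
```

View pics/c16.png

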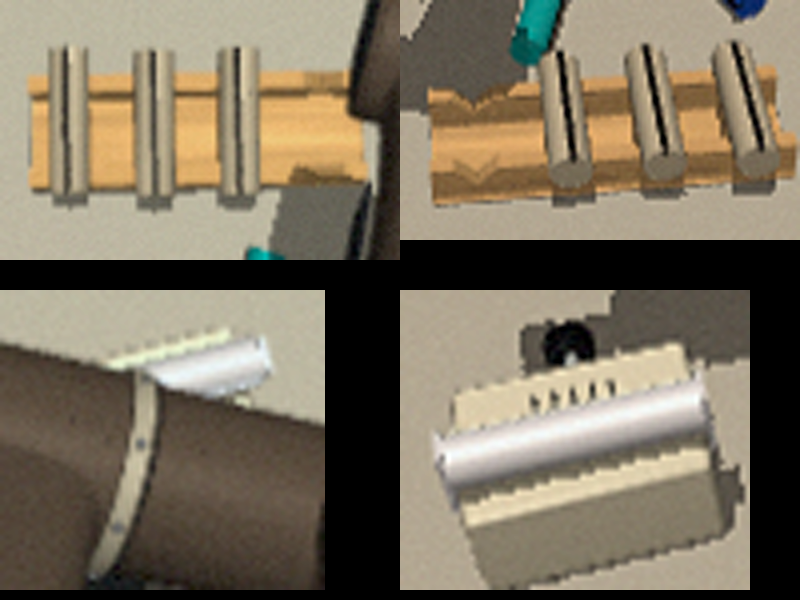

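The top view shows all three grooves on top (estimated +3°, -1° and +5°), each core level in its notch. The knob is still out. I'll grip it where I released it, (498.6,-351.6), and push it in.

>>> apply_moves:
  deltas:
    - {"linear": [-1,33,4],"rotation": [0,0,0]}
    - {"linear": [-1,33,4],"rotation": [0,0,0]}
    - {"linear": [-1,33,4],"rotation": [0,0,0]}
    - {"linear": [-1,33,4],"rotation": [0,0,0]}
  gripper: 0.15

```text
t: 33.02
position: [499.7, -349.5, 150.2]
orientation: [-3.141, 0.0, 0.225]
contact_force: [0.8, 0.1, 0.1]
finger_gap: 0.832
finger_force: 0.0
```

```bash
python3 -c "
from h import *
to(499,-351.5,28,0.224)"
```

```text
t 33.02 pos [ 499.7 -349.5  150.2] yaw 0.225 F [0.8 0.1 0.1] gap 73.3
  lin [ -1.1   1.8 122.2] rot [-0.001  0.     0.001]
```

>>> apply_moves:
  deltas:
    - {"linear": [-1,2,40],"rotation": [0,0,0]}
    - {"linear": [-1,2,75],"rotation": [0,0,0]}
    - {"linear": [-1,2,105],"rotation": [0,0,0]}
    - {"linear": [-1,2,122],"rotation": [0,0,0]}
    - {"linear": [-1,2,122],"rotation": [0,0,0]}
    - {"linear": [-1,2,122],"rotation": [0,0,0]}
    - {"linear": [-1,2,122],"rotation": [0,0,0]}

```text
t: 33.6
position: [500.5, -352.5, 30.1]
orientation: [3.14, -0.002, 0.226]
contact_force: [0.0, -0.1, 0.8]
finger_gap: 0.849
finger_force: 0.0
```

>>> apply_moves:
  deltas:
    - {"linear": [0,0,0],"rotation": [0,0,0]}
    - {"linear": [0,0,0],"rotation": [0,0,0]}
    - {"linear": [0,0,0],"rotation": [0,0,0]}
    - {"linear": [0,0,0],"rotation": [0,0,0]}
    - {"linear": [0,0,0],"rotation": [0,0,0]}
    - {"linear": [0,0,0],"rotation": [0,0,0]}
    - {"linear": [0,0,0],"rotation": [0,0,0]}
    - {"linear": [0,0,0],"rotation": [0,0,0]}
  gripper: 1
  grip_force: 30

```text
t: 34.27
position: [499.8, -354.6, 28.7]
orientation: [3.139, -0.0, 0.225]
contact_force: [0.5, -10.7, -3.1]
finger_gap: 0.378
finger_force: 30.0
```

>>> apply_moves:
  deltas:
    - {"linear": [3,0,0],"rotation": [0,0,0]}
    - {"linear": [6,0,0],"rotation": [0,0,0]}
    - {"linear": [9,0,0],"rotation": [0,0,0]}
    - {"linear": [12,0,0],"rotation": [0,0,0]}
    - {"linear": [15,0,0],"rotation": [0,0,0]}
    - {"linear": [18,0,0],"rotation": [0,0,0]}
    - {"linear": [21,0,0],"rotation": [0,0,0]}
    - {"linear": [21,0,0],"rotation": [0,0,0]}

```text
t: 34.93
position: [519.3, -349.8, 28.7]
orientation: [3.14, 0.002, 0.224]
contact_force: [-3.1, -9.7, 1.0]
finger_gap: 0.378
finger_force: 30.0
```

>>> apply_moves:
  deltas:
    - {"linear": [0,0,0],"rotation": [0,0,0]}
    - {"linear": [0,0,0],"rotation": [0,0,0]}
    - {"linear": [0,0,0],"rotation": [0,0,0]}
    - {"linear": [0,0,0],"rotation": [0,0,0]}
    - {"linear": [0,0,0],"rotation": [0,0,0]}
    - {"linear": [0,0,-35],"rotation": [0,0,0]}
    - {"linear": [0,0,-75],"rotation": [0,0,0]}
    - {"linear": [0,0,-115],"rotation": [0,0,0]}
  gripper: 0.2

```text
t: 35.6
position: [519.1, -347.6, 144.0]
orientation: [-3.14, 0.002, 0.225]
contact_force: [1.5, -1.0, -0.7]
finger_gap: 0.798
finger_force: 0.0
```

>>> apply_moves:
  deltas:
    - {"linear": [-40,0,-30],"rotation": [0,0,0]}
    - {"linear": [-80,0,-50],"rotation": [0,0,0]}
    - {"linear": [-90,20,-50],"rotation": [0,0,0]}
    - {"linear": [-90,60,-50],"rotation": [0,0,0]}
    - {"linear": [-90,100,-50],"rotation": [0,0,0]}
    - {"linear": [-90,100,-50],"rotation": [0,0,0]}
    - {"linear": [-90,100,-50],"rotation": [0,0,0]}

```text
t: 36.18
position: [453.9, -466.9, 192.4]
orientation: [-3.141, 0.001, 0.222]
contact_force: [0.2, 0.4, 0.8]
finger_gap: 0.803
finger_force: 0.0
```

```bash
python3 - <<'E'
from h import *
a=vision.capture('top'); b=vision.capture('scene'); cv2.imwrite('pics/top17.png',a); cv2.imwrite('pics/scene17.png',b)
to(499,-352,150,0.225)
A=cv2.resize(a[160:225,200:300],None,fx=4,fy=4,interpolation=cv2.INTER_CUBIC)
B=cv2.resize(b[180:240,215:315],None,fx=4,fy=4,interpolation=cv2.INTER_CUBIC)
C=cv2.resize(a[145:205,320:385],None,fx=5,fy=5,interpolation=cv2.INTER_CUBIC)
D=cv2.resize(b[195:255,120:190],None,fx=5,fy=5,interpolation=cv2.INTER_CUBIC)
out=np.zeros((600,800,3),np.uint8)
for im,(x,y) in((A,(0,0)),(B,(400,0)),(C,(0,290)),(D,(400,290))):
    out[y:y+im.shape[0],x:x+im.shape[1]]=im[:600-y,:800-x]
cv2.imwrite('pics/c17.png',cv2.convertScaleAbs(out,alpha=1.3))
E
```

```text
t 36.28 pos [ 453.9 -465.2  192.9] yaw 0.224 F [ 0.4  0.  -0.3] gap 70.5
  lin [  69.1 -100.3   42.9] rot [-0.001  0.001 -0.001]
```

View pics/c17.png

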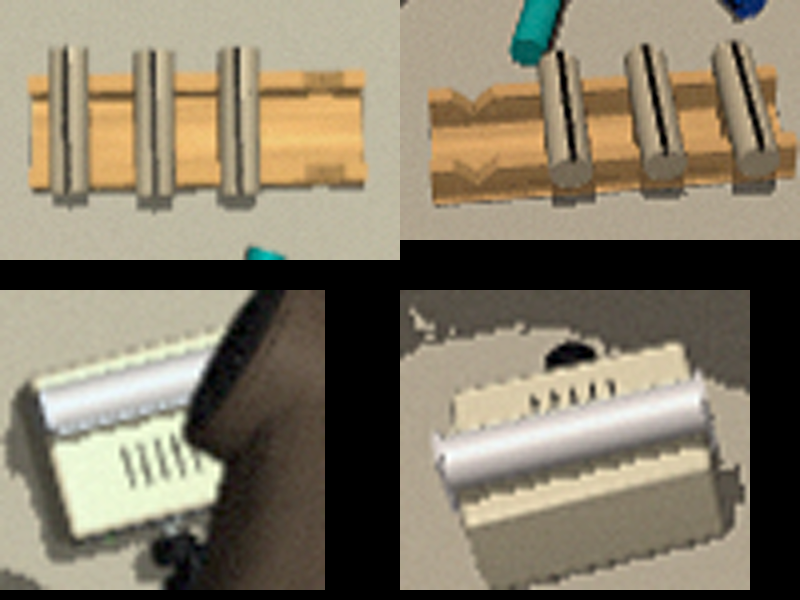

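The knob is fully in again, matching the first view, and all three grooves are still on top in the rack, so I'm handing in.

```bash
python3 -c "
from h import *
print(job.job_done())"
```

```text
the job is handed in; nothing more can be done
None
```

I pulled the lamp switch on, turned all three cores in the rack so their grooves are on top (within about 6° by camera) and set each back level in its own notch, then pushed the knob fully in and handed the job in at about 36 s; no verdict came back.

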